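# Light the open inverter with a loose-masted work lamp, then park it

## Task

Lift the cordless work lamp by its carry handle, bring its loose, leaning mast up to stand free and upright, and hold the lamp clear above the open inverter housing, the lens over the middle of the housing and the mast balanced upright with nothing touching it, for a good five seconds while the inspection picture is taken. Then take it to the yellow parking stand, bring the mast, standing upright, in between the two fork arms from their open end, and set the lamp down gently and level on the stand's floor plate, square to the stand, and let go. Do not touch the mast with the robot, do not knock the housing, and leave the spray can, the red bin and the orange connector cap where they are.

Things in the scene. Friction and masses are not known exactly. Their poses are not given: they have to be found in the camera images.
- lamp: Cordless work lamp. Black foot plate 355 long (x -165 to 190), 100 wide, 12 thick. Origin: underside of the foot, below the handle's middle; x from battery to mast, y left, z up. Orange battery 75 x 85 at x = -100, top at z = 72. Foot with battery and handle 0.60 kg, mast 0.20 kg; all balances close below the handle's middle. Masses vary by 12 percent.
- handle (a point): Centre of the lamp's orange carry handle, 97 above the lamp's origin; axes as the lamp. Bar along x, 130 long, 20 wide (y), 26 high, on two posts at x = -57 and +57 (14 thick, 18 wide); free space beneath down to the foot plate.
- mast: Mast with lamp head, hinged to the foot, swings only sideways. Origin on the hinge axis; x along it, z up the aluminium tube (18 in diameter, 230 long); orange head above it: x -20 to 70, 70 wide, z 230 to 280. 0.20 kg, centre of mass at z = 237, inertia about the hinge 0.0119 kg m2, weight moment 0.465 N m per rad from vertical. Starts leaning on its -y stop (+0.35 rad about x).
- hinge (a point): The mast's hinge on the foot, at x 160, y 0, z 37 from the lamp's origin; axis = lamp's x. Stops at 0.35 rad either side of square to the foot. Spring to square 0.28 N m/rad, too weak to hold the mast up; damping 0.09 N m s/rad; no friction. On a level foot the mast falls slowly (time constant about 0.6 s) on a stop; tilting the foot about x pushes the mast the same way through the spring.
- lens (a point): Centre of the white lens under the lamp head, 35 ahead of (x) and 225 above the mast's origin; axes as the mast.
- stand: Yellow parking stand, fixed. Origin on the table; x points to its back post. Floor plate top at z = 5, x -175 to 245, 150 wide. Back post x 225 to 245, 110 wide, 190 high, carrying the fork. Parked, the lamp's axes match the stand's and its origin lies 5 above the stand's.
- fork (a point): Middle of the stand's fork where the parked mast stands: x 160, y 0, z 170 from the stand's origin, axes as the stand. Two round steel arms 12 in diameter at y = -36 and +36 (gap 60) run from the post towards -x to x = 100 from the stand's origin, then flare to y = -56, +56 at x = 75; open towards -x and up. The parked mast leans on one arm by about 0.16 rad.
- housing: Opened inverter housing, fixed aluminium box 200 (x) x 200 (y) x 60 high, walls 8, black and copper parts inside below the rim. Origin: middle of its underside.
- spray: Spray can, bystander, 54 in diameter, 160 high; origin at the centre of its underside, loose.
- bin: Red open bin, bystander, 90 (x) x 110 (y) x 45 high; origin at the centre of its underside, loose.
- cap: Orange connector cap with a black round top, bystander, 50 x 45, 37 high; origin at the centre of its underside, loose.

How it is judged:
By the outcome, as a careful person would: the job done as asked, in the order asked, and still so for the second after the job is handed in, with the robot touching nothing.
It also fails if it takes over 72 s, if anything falls off the work surface, if the arm or the gripper's body presses on something with over 40 N, if the wrist force passes 120 N, or if a joint passes its speed limit or range.

## Robot

A 6-joint arm with a two-finger parallel gripper is mounted at the origin on the work surface. World frame = base frame: x ahead of the robot, y to its left, z up, the work surface at z = 0. Lengths are in m, angles in degrees, forces in N, time in s.
With the tool pointing down it reaches from about 0.4 to 0.825 m from the base axis. Payload 7 kg.
Tool frame: the origin (TCP) lies between the finger pads; the fingertips stand r.tcp_to_tips ahead of it and the grasp point (between the pads) lies 11 mm behind it (r.tcp_to_tips is the distance from the TCP to the fingertips, in m); z points along the fingers, y is the direction in which the jaws open and shut (so a half turn about z gives the same grasp; the last joint's range is limited). The gripper opens to 88 mm and grips with 3 to 60 N. Pads are 19 mm wide; open, the fingers measure 130 mm over their backs; the gripper's body (78 mm by 193 mm) begins 47 mm behind the grasp point.
Start: joints at [-47.664, 20.546, 0.682, 0, -70.136, -16.507], TCP at [0.294, -0.608, 0.235] pointing down, gripper open.
Joint ranges: [-176.03, 176.03], [-82.01, 121.73], [-58.28, 71.71], [-173.87, 95.51], [-174.79, -0.11], [-173.66, 173.66]. Speed limits (degrees/s): [136.94, 136.94, 172.46, 180, 180, 180].

## Interface

Orientations are given as [roll, pitch, yaw] about the fixed x, y, z axes, in that order (R = Rz(yaw) Ry(pitch) Rx(roll)).
In Python, from plant import r, vision, nets gives the robot as it stands.
- The arm moves only by the tool move_arm, never from a script. Its arguments are lists of equal length, an entry for each row: "fingers": the opening, from 0 (shut) to 1 (fully open); "xyz": the shift along the tool's x, y, z normalised to -1 to 1, where 1 is 80 mm, a list of three; "roll": the turn about the tool's z normalised to -1 to 1, where 1 is 180 degrees. A call has 1 to 5 rows; each row is the pose to reach, as a shift and turn from the pose measured when the call began, along the tool's axes at that moment, turning the shorter way round; what a row does not reach only later rows make up. A row lasts 1/10 s, in which the tool goes at most 50 mm and 8.59 degrees, less where a joint would pass 70% of its speed; a pose out of reach is approached as far as the arm can. A call with a number of a shift or a turn outside -1 to 1 is refused whole. A call with a gripper value outside its range is refused whole. The fingers move at their own pace and stop on an object; "newtons" is the grip in N (left out, the last holds). Time passes only in rows, so rows that repeat a pose let the fingers close. It gives the time, the measured TCP pose, the force and the opening at its end, in the units of the state.
- r.get_state(): the state, without advancing time (a new reading comes with each control period).
- vision.capture(name): name is "scene" or "top"; returns a dict with "color" (420x560x3 uint8, red, green, blue), "range_z" (420x560 float32, m along the optical axis (not along the pixel's ray), 0 where there is no reading), "fx", "fy", "cx", "cy" (pixels), "rvec" (rotation vector, rad) and "tvec" (3), from world to camera coordinates, as OpenCV has them. Camera axes: x right, y down, z forward; pixel columns grow to the right and rows downward; lengths in m; the calibration is good to about 2 mm. A picture is of the moment at which its call begins.
- r.close_job(): hands the job in, once; it reports no verdict.
Trained networks look in the newest picture that a camera, given by its name, has taken for a name from the list of things; names that differ only in an ending like _2 or _b are one class to them, and where a whole thing is asked for, a point or a joint stands for the part that bears it (a point fixed in the world has none). Each returns a list of dicts, best first, with "confidence" (0 to 1); they miss things now and then, are a little off and sometimes report something else, mostly with a low value. They report only what shows in the picture. A call takes as long as a camera call.
- nets.recognise(camera, thing): "bbox" ([left, top, width, height] in pixels, round what is visible of it).
The state is a dict: "time_s": time; "joints": joint angles; "qd": joint speeds; "joint_torque": joint torques, N m; "tcp_pos": TCP position; "eef_rot": TCP orientation; "contact_force": force on the tool from outside, world axes, zero at the start; "moment": the same for the moment, N m; "gripper_width": finger opening in m.
Only numpy, scipy, OpenCV 4.12 (cv2) and the standard library are available. Lean on these libraries where they do the work, as an engineer would, in place of code of your own. Each camera call takes 0.05 s, during which the arm holds its last target. There are 200 camera calls.

## Working session

There is one attempt and no reset: what is moved stays moved. The work goes in short steps, Python scripts to look and compute and a tool call to move; the robot and the scene stay as the last step left them, time stands still between calls to the robot, and variables do not carry over. Pictures are saved under pics/ and viewed, about 8 in all and at most 12, crops included, and the job is handed in when it is done.

Besides the shell and the picture viewer there is one more tool, called after "Call:" as a command line: name --pt "numbers of a row" for each row, then --argument value for the rest. move_arm: Moves the arm, as the interface text tells. Scaled input: -1 to 1 covers 80 mm each way for a shift and 180 degrees each way for a turn. Its arguments: {"type":"object","properties":{"fingers":{"type":"array"},"xyz":{"type":"array"},"roll":{"type":"array"},"newtons":{"type":"number"}},"required":["fingers","xyz","roll"]}

```bash
ls; mkdir -p pics; cat > h.py <<'E'
import numpy as np, cv2
from plant import r, vision, nets
def cap(n):
    d=vision.capture(n); R=cv2.Rodrigues(np.array(d["rvec"],float))[0]; d["R"]=R; d["t"]=np.array(d["tvec"],float).ravel()
    z=d["range_z"]; v,u=np.mgrid[:z.shape[0],:z.shape[1]]
    P=np.stack([(u-d["cx"])/d["fx"]*z,(v-d["cy"])/d["fy"]*z,z],-1)
    W=(P-d["t"])@R; W[z<=0]=np.nan; d["W"]=W
    return d
E
python3 - <<'E'
from h import *
ims=[]
for c in ["scene","top"]:
    d=cap(c); np.savez(f"/tmp/{c}.npz",W=d["W"],color=d["color"]); im=cv2.cvtColor(d["color"],cv2.COLOR_RGB2BGR)
    cv2.imwrite(f"pics/{c}0.png",im)
    print(c,"cam pos",(-d["R"].T@d["t"]).round(3),"fwd",d["R"][2].round(2),d["fx"])
    for t in ["lamp","mast","handle","stand","housing","spray","bin","cap"]:
        o=nets.recognise(c,t)[:2]
        for q in o:
            x,y,w,h=[int(k) for k in q["bbox"]]; P=d["W"][y:y+h,x:x+w].reshape(-1,3); P=P[(P[:,2]>0.008)]
            print(t,[x,y,w,h],round(q["confidence"],2),np.nanpercentile(P,[2,50,98],axis=0).round(3).tolist() if len(P) else None)
s=r.get_state(); print(s["time_s"],s["tcp_pos"],s["eef_rot"],s["contact_force"],s["gripper_width"],r.tcp_to_tips)
E
```

```text
pics
scene cam pos [1.273 0.505 0.893] fwd [-0.6  -0.45 -0.66] 442.044143989157
lamp [132, 107, 140, 112] 0.82 [[0.275, -0.638, 0.01], [0.538, -0.345, 0.06], [0.712, -0.244, 0.309]]
mast [133, 110, 71, 97] 0.61 [[0.295, -0.638, 0.012], [0.639, -0.489, 0.095], [0.713, -0.287, 0.31]]
handle [129, 108, 144, 113] 0.96 [[0.279, -0.636, 0.01], [0.544, -0.345, 0.059], [0.713, -0.089, 0.309]]
stand [337, 216, 124, 126] 0.92 [[0.315, 0.096, 0.008], [0.69, 0.3, 0.108], [0.694, 0.357, 0.191]]
housing [223, 198, 113, 93] 0.8 [[0.437, -0.093, 0.01], [0.635, 0.018, 0.038], [0.81, 0.122, 0.161]]
spray [224, 239, 29, 59] 0.84 [[0.666, -0.085, 0.013], [0.796, 0.016, 0.1], [0.812, 0.032, 0.162]]
bin [283, 176, 45, 35] 0.96 [[0.35, -0.123, 0.009], [0.401, -0.067, 0.03], [0.52, -0.013, 0.056]]
cap [337, 211, 18, 15] 0.67 [[0.399, 0.065, 0.014], [0.426, 0.093, 0.027], [0.446, 0.116, 0.041]]
cap [284, 175, 45, 37] 0.27 [[0.35, -0.122, 0.008], [0.398, -0.065, 0.031], [0.52, -0.013, 0.059]]
top cam pos [0.549 0.002 1.213] fwd [ 0.05 -0.   -1.  ] 388.5205793424556
lamp [362, 151, 100, 148] 0.67 [[0.321, -0.4
[... 314 characters left out ...]
], [0.773, 0.006, 0.159], [0.805, 0.029, 0.163]]
stand [153, 170, 62, 142] 0.92 [[0.296, 0.235, 0.008], [0.599, 0.293, 0.112], [0.688, 0.364, 0.192]]
housing [244, 162, 77, 69] 0.84 [[0.525, -0.092, 0.009], [0.624, 0.011, 0.035], [0.718, 0.116, 0.062]]
spray [243, 255, 21, 24] 0.39 [[0.39, 0.071, 0.019], [0.419, 0.092, 0.026], [0.444, 0.119, 0.04]]
bin [288, 256, 42, 33] 0.85 [[0.348, -0.122, 0.008], [0.391, -0.073, 0.041], [0.439, -0.014, 0.048]]
cap [243, 254, 23, 23] 0.73 [[0.39, 0.067, 0.018], [0.419, 0.091, 0.026], [0.446, 0.119, 0.04]]
0.9 [ 0.29405571 -0.6075514   0.23455539] [ 1.79999802e+02  3.07820779e-03 -1.54172810e+02] [0.24590121 0.22866185 0.10331921] 0.08762074627006336 0.008
```

View pics/scene0.png

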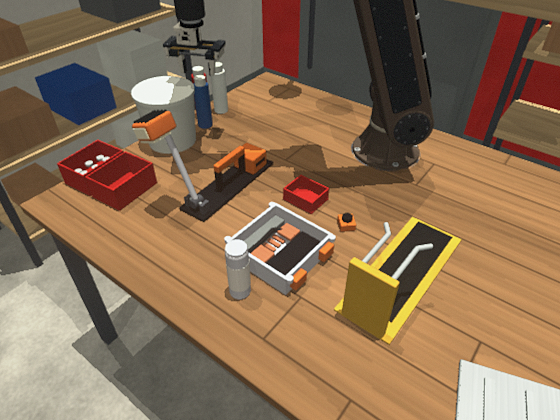

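View pics/top0.png

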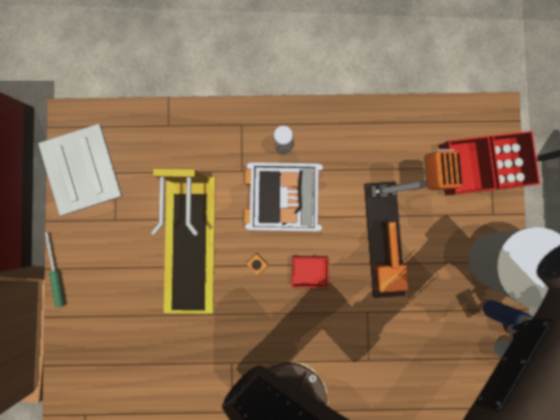

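```bash
python3 - <<'E'
import numpy as np, cv2
def rect(P):
    (c,s,a)=cv2.minAreaRect((P[:,:2]*1000).astype(np.float32)); return np.round(c,1),np.round(s,1),round(a,2),len(P)
for c in ["top","scene"]:
    f=np.load(f"/tmp/{c}.npz"); W=f["W"].reshape(-1,3); C=f["color"].reshape(-1,3).astype(int)
    R,G,B=C.T; orange=(R>G+60)&(R>120)&(B<90); yellow=(R>130)&(G>110)&(B<70); dark=(C.max(1)<60); grey=(abs(R-B)<40)&(R>110)
    x,y,z=W.T
    box=lambda a,b,e,d:(x>a)&(x<b)&(y>e)&(y<d)
    L=box(.28,.72,-.42,-.22)
    print(c,"handle top",rect(W[L&(z>.104)&(z<.117)&(x>.4)&(x<.6)]), np.median(z[L&(z>.104)&(z<.117)]))
    h=W[L&(z>.104)&(z<.117)&(x>.4)&(x<.6)]; vx,vy,x0,y0=cv2.fitLine((h[:,:2]).astype(np.float32),cv2.DIST_HUBER,0,.01,.01).ravel(); print("line yaw",np.degrees(np.arctan(vy/vx)),x0,y0)
    print(" battery top",rect(W[L&(z>.068)&(z<.076)&(x<.48)]))
    print(" foot",rect(W[L&dark&(z>.007)&(z<.017)]))
    print(" housing rim",rect(W[box(.5,.75,-.12,.14)&(z>.055)&(z<.066)]))
    S=box(.2,.75,.2,.4)
    print(" stand plate",rect(W[S&yellow&(z<.012)&(z>.0)]), " post top",rect(W[S&(z>.18)&(z<.2)]))
    A=W[S&(z>.168)&(z<.18)&(x<.66)]; print(" fork",rect(A))
E
```

```text
top handle top (array([ 474.9, -303. ]), array([128.1,  21.9]), 3.09, 328) 0.1091229978763664
line yaw 3.2261806 0.47492552 -0.3025813
 battery top (array([ 382. , -307.6]), array([86.3, 84.5]), 2.53, 639)
 foot (array([ 487.5, -301.7]), array([346.8,  96.2]), 3.32, 1663)
 housing rim (array([621.6,   6.1]), array([224. , 200.4]), 88.34, 787)
 stand plate (array([493.4, 300.4]), array([159.3, 446. ]), 88.94, 1647)  post top (array([652.2, 302.3]), array([107.8,  97.3]), 76.86, 331)
 fork (array([589.3, 296.7]), array([119.4, 143.7]), 87.81, 505)
scene handle top (array([ 477.1, -302.6]), array([133. ,  20.6]), 2.68, 197) 0.11003172340206717
line yaw 2.6529105 0.46692768 -0.3011226
 battery top (array([ 382.6, -304.8]), array([89.4, 85.6]), 7.18, 257)
 foot (array([ 491.8, -300.5]), array([351. , 101.2]), 2.85, 1363)
 housing rim (array([620.8,   5.8]), array([226.7, 204.9]), 87.76, 948)
 stand plate (array([453.3, 298.2]), array([164.3, 483.7]), 89.85, 402)  post top (array([682.5, 296.1]), array([110.1,  22.2]), 88.78, 540)
 fork (array([589.3, 298.5]), array([123.7, 142.2]), 89.09, 563)
```

Call:
move_arm --fingers '[1,1]' --pt "-0.5 0.33 0" --pt "-1 0.66 0" --roll '[0,0]' --newtons 40

```text
time_s: 1.1
tcp_pos: [0.3428, -0.5249, 0.2339]
eef_rot: [180.0, -0.0, -154.3]
contact_force: [1.0, 0.1, 0.7]
gripper_width: 0.0876
```

Call:
move_arm --fingers '[1,1]' --pt "-0.5 0.33 0" --pt "-1 0.66 0" --roll '[0,0]'

```text
time_s: 1.3
tcp_pos: [0.3925, -0.4411, 0.2339]
eef_rot: [180.0, -0.0, -154.4]
contact_force: [1.6, -0.0, -0.1]
gripper_width: 0.0875
```

Call:
move_arm --fingers '[1,1]' --pt "-0.5 0.33 0" --pt "-1 0.66 0" --roll '[0,0]'

```text
time_s: 1.5
tcp_pos: [0.4425, -0.3571, 0.2343]
eef_rot: [-180.0, 0.0, -154.4]
contact_force: [1.6, -0.2, -0.1]
gripper_width: 0.0877
```

Call:
move_arm --fingers '[1,1,1,1]' --pt "-0.33 0.217 0.25" --pt "-0.66 0.434 0.5" --pt "-0.66 0.434 0.75" --pt "-0.66 0.434 0.75" --roll '[0.042,0.084,0.126,0.126]'

```text
time_s: 1.9
tcp_pos: [0.4741, -0.3014, 0.1719]
eef_rot: [179.9, -0.2, -177.1]
contact_force: [-0.5, -0.1, -0.9]
gripper_width: 0.0875
```

Call:
move_arm --fingers '[1,1,1]' --pt "0 -0.02 0.5" --pt "0 -0.02 1" --pt "0 -0.02 1" --roll '[0,0,0]'

```text
time_s: 2.2
tcp_pos: [0.4706, -0.3024, 0.0883]
eef_rot: [179.7, -0.6, -177.0]
contact_force: [-0.6, -0.8, 0.2]
gripper_width: 0.0877
```

Call:
move_arm --fingers '[1,0.1,0.1,0.1,0.1]' --pt "-0.01 0 0.07" --pt "-0.01 0 0.07" --pt "-0.01 0 0.07" --pt "-0.01 0 0.07" --pt "-0.01 0 0.07" --roll '[0,0,0,0,0]' --newtons 50

```text
time_s: 2.7
tcp_pos: [0.4719, -0.3026, 0.0837]
eef_rot: [179.8, -0.5, -177.0]
contact_force: [-0.7, 0.1, -0.3]
gripper_width: 0.0613
```

```bash
python3 - <<'E'
from h import *
s=r.get_state(); print({k:np.round(s[k],3) for k in ["time_s","joints","tcp_pos","eef_rot","contact_force","moment","gripper_width"]})
E
```

```text
{'time_s': np.float64(2.7), 'joints': array([-12.723,  18.515, -24.318,  -0.128, -47.749, -74.144]), 'tcp_pos': array([ 0.472, -0.303,  0.084]), 'eef_rot': array([ 179.751,   -0.534, -176.952]), 'contact_force': array([-0.743,  0.054, -0.328]), 'moment': array([-0.06 , -0.061,  0.035]), 'gripper_width': np.float64(0.061)}
```

Call:
move_arm --fingers '[0.1,0.1,0.1,0.1,0.1]' --pt "-0.02 0 -0.02" --pt "-0.02 0 -0.02" --pt "-0.02 0 -0.02" --pt "-0.02 0 -0.02" --pt "-0.02 0 -0.02" --roll '[0,0,0,0,0]' --newtons 50

```text
time_s: 3.2
tcp_pos: [0.4735, -0.3028, 0.0853]
eef_rot: [179.8, -0.5, -176.9]
contact_force: [-0.2, -4.6, -2.0]
gripper_width: 0.0216
```

Call:
move_arm --fingers '[0.1,0.1,0.1,0.1,0.1]' --pt "0 0 0" --pt "0 0 0" --pt "0 0 0" --pt "0 0 0" --pt "0 0 0" --roll '[0,0,0,0,0]'

```text
time_s: 3.7
tcp_pos: [0.4735, -0.3028, 0.0853]
eef_rot: [179.8, -0.5, -176.9]
contact_force: [0.8, -1.2, -0.3]
gripper_width: 0.0199
```

Call:
move_arm --fingers '[0.1,0.1,0.1,0.1]' --pt "0 0 -0.1" --pt "0 0 -0.4" --pt "0 0 -0.7" --pt "0 0 -1" --roll '[0,0,0,0]' --newtons 60

```text
time_s: 4.1
tcp_pos: [0.4731, -0.3023, 0.1651]
eef_rot: [179.7, -0.7, -177.0]
contact_force: [0.5, 0.9, -8.3]
gripper_width: 0.0193
```

Call:
move_arm --fingers '[0.1,0.1,0.1,0.1]' --pt "0 0 -0.3" --pt "0 0 -0.6" --pt "0 0 -0.9" --pt "0 0 -1" --roll '[0,0,0,0]'

```text
time_s: 4.5
tcp_pos: [0.4743, -0.3026, 0.2469]
eef_rot: [179.7, -0.6, -177.0]
contact_force: [0.4, 0.3, -8.6]
gripper_width: 0.0198
```

Call:
move_arm --fingers '[0.1,0.1,0.1,0.1]' --pt "0 0 -0.3" --pt "0 0 -0.6" --pt "0 0 -0.8" --pt "0 0 -0.8" --roll '[0.01,0.023,0.023,0.023]'

```text
time_s: 4.9
tcp_pos: [0.4754, -0.3029, 0.312]
eef_rot: [179.7, -0.5, 178.9]
contact_force: [-0.0, 1.0, -7.6]
gripper_width: 0.0193
```

```bash
cat > m.py <<'E'
from h import *
from scipy.spatial.transform import Rotation as Ro
from scipy.linalg import expm
from scipy.optimize import lsq_linear
import pickle
OFF=0.0015                       # lamp origin ahead of TCP (lamp x)
HT=0.0853                        # TCP height above foot underside
def frame():
    s=r.get_state(); yaw=np.radians(s["eef_rot"][2]+180); p=np.array(s["tcp_pos"])
    c,n=np.cos(yaw),np.sin(yaw); B=np.array([[c,-n,0],[n,c,0],[0,0,1]])   # lamp axes, level
    R=Ro.from_euler("xyz",s["eef_rot"],degrees=True).as_matrix()
    return s,B,p+B@[OFF,0,-HT],np.arcsin(R[2,1])
def sdf(P,th):
    c,n=np.cos(th),np.sin(th); y=P[:,1]*c+P[:,2]*n; z=-P[:,1]*n+P[:,2]*c; x=P[:,0]
    q=np.abs(np.stack([x-.025,y,z-.255],1))-[.045,.035,.025]
    box=np.linalg.norm(np.maximum(q,0),axis=1)+np.minimum(q.max(1),0)
    a=np.stack([np.hypot(x,y)-.009,np.abs(z-.115)-.115],1)
    cyl=np.linalg.norm(np.maximum(a,0),axis=1)+np.minimum(a.max(1),0)
    return np.minimum(box,cyl)
def theta(cam):
    s,B,o,phi=frame(); d=cap(cam); P=(d["W"].reshape(-1,3)-o)@B-[.16,0,.037]
    P=P[(P[:,0]>-.03)&(P[:,0]<.08)&(abs(P[:,1])<.16)&(P[:,2]>.09)&(P[:,2]<.31)]
    f=lambda t:np.minimum(np.abs(sdf(P,t)),.01).mean()
    g=np.arange(-.45,.451,.02); t0=g[np.argmin([f(t) for t in g])]
    g=np.arange(t0-.03,t0+.03,.001); v=np.array([f(t) for t in g]); t0=g[v.argmin()]
    return t0,v.min(),len(P),s
E
python3 - <<'E'
from m import *
for c in ["scene","top","scene","top"]:
    t,v,n,s=theta(c); print(c,round(t,4),round(v,4),n,s["time_s"])
s,B,o,phi=frame(); print(np.round(s["tcp_pos"],4),np.round(s["eef_rot"],2),"phi",round(phi,4),np.round(s["contact_force"],1),np.round(s["moment"],2),s["joints"].round(1),s["gripper_width"])
E
```

```text
scene 0.339 0.0017 1729 4.9
top 0.35 0.0017 2879 4.95
scene 0.352 0.0018 1709 5.0
top 0.352 0.0017 2847 5.05
[ 0.4741 -0.3024  0.3087] [179.63  -0.79 178.88] phi 0.0065 [ 0.3 -0.4 -8. ] [ 0.02 -0.03 -0.01] [-12.7   8.2  -6.2  -0.2 -76.5 -78.3] 0.01970563387752402
```

```bash
cat >> m.py <<'E'
DT=.01; A=np.array([[0,1],[(.465-.28)/.0119,-.09/.0119]]); b=.0474/.0119   # th about lamp x; base accel +y -> +th'' ; 
def sim(th,om,vrows,v0=0,tail=0,lag=.03,out=False):
    v=v0; H=[]
    for u in list(vrows)+[vrows[-1]]*tail:
        for _ in range(10):
            vn=v+(u-v)*DT/lag; a=(vn-v)/DT; v=vn
            om+=DT*(A[1]@[th,om]+b*a); th+=DT*om
            if th>.35: th,om=.35,min(om,0)
            if th<-.35: th,om=-.35,max(om,0)
        H.append((th,om))
    return np.array(H)
E
python3 - <<'E'
from m import *
for lag in (.02,.06):
  for vp,vm in ((.4,.4),(.4,.5),(.5,.5)):
    for n in range(4,13):
        for w in (.0,.5):
            h=sim(.35,0,[-0]*1+[vp]*3+[-vm]*n+[-vm*w]+[0]*3,lag=lag)
            z=h[:,1]+9.24*h[:,0]
            if abs(z[-1])<1.2: print(lag,vp,vm,n,w,"dist",round(vm*(n+w)*.1,3),"z end",z[-1].round(2),"th",h[3:,0].round(3).tolist())
E
```

```text
0.02 0.4 0.5 9 0.5 dist 0.475 z end 1.03 th [0.35, 0.13, 0.025, -0.019, -0.042, -0.057, -0.07, -0.085, -0.101, -0.119, -0.073, 0.012, 0.058, 0.086]
0.02 0.4 0.5 10 0.0 dist 0.5 z end 0.86 th [0.35, 0.13, 0.025, -0.019, -0.042, -0.057, -0.07, -0.085, -0.101, -0.119, -0.141, -0.032, 0.026, 0.054, 0.074]
0.02 0.4 0.5 10 0.5 dist 0.525 z end 0.56 th [0.35, 0.13, 0.025, -0.019, -0.042, -0.057, -0.07, -0.085, -0.101, -0.119, -0.141, -0.099, -0.018, 0.022, 0.042]
0.02 0.4 0.5 11 0.0 dist 0.55 z end 0.3 th [0.35, 0.13, 0.025, -0.019, -0.042, -0.057, -0.07, -0.085, -0.101, -0.119, -0.141, -0.167, -0.062, -0.011, 0.011, 0.023]
0.02 0.4 0.5 11 0.5 dist 0.575 z end -0.0 th [0.35, 0.13, 0.025, -0.019, -0.042, -0.057, -0.07, -0.085, -0.101, -0.119, -0.141, -0.167, -0.13, -0.055, -0.022, -0.009]
0.02 0.4 0.5 12 0.0 dist 0.6 z end -0.36 th [0.35, 0.13, 0.025, -0.019, -0.042, -0.057, -0.07, -0.085, -0.101, -0.119, -0.141, -0.167, -0.198, -0.099, -0.054, -0.04, -0.038]
0.02 0.4 0.5 12 0.5 dist 0.625 z end -0.66 th [0.35, 0.13, 0.025, -0.019, -0.042, -0.057, -0.07, -0.085, -0.101, -0.119, -0.141, -0.16
[... 1514 characters left out ...]
022, -0.06, -0.085, -0.105, -0.127, -0.151, -0.133, -0.072, -0.026, -0.004]
0.06 0.5 0.5 9 0.0 dist 0.45 z end -0.2 th [0.35, 0.192, 0.051, -0.022, -0.06, -0.085, -0.105, -0.127, -0.151, -0.179, -0.121, -0.063, -0.036, -0.026]
0.06 0.5 0.5 9 0.5 dist 0.475 z end -0.48 th [0.35, 0.192, 0.051, -0.022, -0.06, -0.085, -0.105, -0.127, -0.151, -0.179, -0.167, -0.111, -0.072, -0.059]
0.06 0.5 0.5 10 0.0 dist 0.5 z end -0.91 th [0.35, 0.192, 0.051, -0.022, -0.06, -0.085, -0.105, -0.127, -0.151, -0.179, -0.212, -0.16, -0.109, -0.091, -0.091]
0.06 0.5 0.5 10 0.5 dist 0.525 z end -1.19 th [0.35, 0.192, 0.051, -0.022, -0.06, -0.085, -0.105, -0.127, -0.151, -0.179, -0.212, -0.206, -0.158, -0.127, -0.124]
```

Call:
move_arm --fingers '[0.1,0.1]' --pt "0.04 0.3 0" --pt "0.08 0.75 0" --roll '[0,0]'

```text
time_s: 5.3
tcp_pos: [0.4679, -0.2423, 0.3068]
eef_rot: [179.6, -1.0, 178.7]
contact_force: [0.1, 0.9, -7.8]
gripper_width: 0.0199
```

Call:
move_arm --fingers '[0.1,0.1]' --pt "0.04 0.5 0" --pt "0.08 1 0" --roll '[0,0]'

```text
time_s: 5.5
tcp_pos: [0.4621, -0.1609, 0.3055]
eef_rot: [179.6, -1.2, 178.7]
contact_force: [1.4, 0.8, -8.7]
gripper_width: 0.0195
```

Call:
move_arm --fingers '[0.1,0.1]' --pt "0.04 0.5 0" --pt "0.08 1 0" --roll '[0,0]'

```text
time_s: 5.7
tcp_pos: [0.4564, -0.0792, 0.3048]
eef_rot: [179.5, -1.3, 178.6]
contact_force: [1.0, 0.7, -8.3]
gripper_width: 0.0198
```

Call:
move_arm --fingers '[0.1,0.1]' --pt "0.04 0.5 0" --pt "0.08 1 0" --roll '[0,0]'

```text
time_s: 5.9
tcp_pos: [0.4507, 0.0025, 0.3043]
eef_rot: [179.6, -1.4, 178.6]
contact_force: [1.5, 0.5, -9.1]
gripper_width: 0.0196
```

Call:
move_arm --fingers '[0.1,0.1]' --pt "0.04 0.5 0" --pt "0.08 1 0" --roll '[0,0]'

```text
time_s: 6.1
tcp_pos: [0.445, 0.0841, 0.3039]
eef_rot: [179.6, -1.5, 178.6]
contact_force: [1.1, 0.9, -8.1]
gripper_width: 0.0194
```

Call:
move_arm --fingers '[0.1,0.1]' --pt "0.04 0.5 0" --pt "0.08 1 0" --roll '[0,0]'

```text
time_s: 6.3
tcp_pos: [0.4395, 0.1657, 0.3035]
eef_rot: [179.6, -1.6, 178.7]
contact_force: [1.2, 0.2, -8.2]
gripper_width: 0.0196
```

Call:
move_arm --fingers '[0.1]' --pt "0.05 0.62 0" --roll '[0]'

```text
time_s: 6.4
tcp_pos: [0.4359, 0.2149, 0.3031]
eef_rot: [179.7, -1.6, 178.6]
contact_force: [2.3, -0.6, -8.5]
gripper_width: 0.0197
```

Call:
move_arm --fingers '[0.1]' --pt "0.05 0.62 0" --roll '[0]'

```text
time_s: 6.5
tcp_pos: [0.4322, 0.2654, 0.3025]
eef_rot: [179.7, -1.7, 178.6]
contact_force: [2.0, -0.6, -7.7]
gripper_width: 0.0195
```

Call:
move_arm --fingers '[0.1]' --pt "0.05 0.62 0" --roll '[0]'

```text
time_s: 6.6
tcp_pos: [0.4285, 0.3154, 0.3018]
eef_rot: [179.8, -1.8, 178.6]
contact_force: [1.4, 0.4, -7.3]
gripper_width: 0.0198
```

Call:
move_arm --fingers '[0.1]' --pt "0.05 0.62 0" --roll '[0]'

```text
time_s: 6.7
tcp_pos: [0.4248, 0.3654, 0.3009]
eef_rot: [179.8, -1.8, 178.6]
contact_force: [2.0, -0.3, -7.4]
gripper_width: 0.0199
```

Call:
move_arm --fingers '[0.1]' --pt "0 -0.62 0" --roll '[0]'

```text
time_s: 6.8
tcp_pos: [0.4234, 0.3255, 0.294]
eef_rot: [-179.9, -2.1, 179.1]
contact_force: [-0.2, -3.8, -9.3]
gripper_width: 0.0194
```

Call:
move_arm --fingers '[0.1]' --pt "0 -0.62 0" --roll '[0]'

```text
time_s: 6.9
tcp_pos: [0.4217, 0.2767, 0.2909]
eef_rot: [-179.6, -2.3, 179.3]
contact_force: [1.0, -1.0, -6.4]
gripper_width: 0.0196
```

Call:
move_arm --fingers '[0.1]' --pt "0 -0.62 0" --roll '[0]'

```text
time_s: 7.0
tcp_pos: [0.4202, 0.2267, 0.2884]
eef_rot: [-179.4, -2.5, 179.5]
contact_force: [1.4, -0.0, -8.1]
gripper_width: 0.0194
```

Call:
move_arm --fingers '[0.1]' --pt "0 -0.62 0" --roll '[0]'

```text
time_s: 7.1
tcp_pos: [0.4188, 0.1757, 0.287]
eef_rot: [-179.3, -2.6, 179.6]
contact_force: [1.6, -0.2, -7.2]
gripper_width: 0.0195
```

Call:
move_arm --fingers '[0.1]' --pt "0 -0.62 0" --roll '[0]'

```text
time_s: 7.2
tcp_pos: [0.4174, 0.1253, 0.2862]
eef_rot: [-179.2, -2.7, 179.6]
contact_force: [2.4, 0.6, -7.5]
gripper_width: 0.0196
```

Call:
move_arm --fingers '[0.1]' --pt "0 -0.62 0" --roll '[0]'

```text
time_s: 7.3
tcp_pos: [0.416, 0.0753, 0.2858]
eef_rot: [-179.2, -2.8, 179.7]
contact_force: [1.8, 0.2, -7.3]
gripper_width: 0.0195
```

Call:
move_arm --fingers '[0.1]' --pt "0 -0.62 0" --roll '[0]'

```text
time_s: 7.4
tcp_pos: [0.4148, 0.0253, 0.2855]
eef_rot: [-179.2, -2.9, 179.7]
contact_force: [1.1, -0.9, -7.8]
gripper_width: 0.0196
```

```bash
cat > est.py <<'E'
import sys; from m import *
from scipy.optimize import least_squares
LAG=.03
def theta2(cam):
    s,B,o,phi=frame(); d=cap(cam); P=(d["W"].reshape(-1,3)-o)@B-[.16,0,.037]
    P=P[(P[:,0]>-.04)&(P[:,0]<.09)&(abs(P[:,1])<.16)&(P[:,2]>.09)&(P[:,2]<.31)]
    P=P[::max(1,len(P)//600)]; f=lambda t:np.minimum(np.abs(sdf(P,t)),.012).mean()
    g=np.arange(-.45,.451,.01); t0=g[np.argmin([f(t) for t in g])]
    Q=P[np.abs(sdf(P,t0))<.012]
    q=least_squares(lambda p:np.r_[sdf(Q-[p[2],p[1],p[3]],p[0])/.003*np.sqrt(150/len(Q)),p[1:]/.002],[t0,0,0,0],loss="linear").x
    return q[0],q[1],s,phi,len(Q)
def step(x,S,u,n):            # x=[th,om,bias,v]; base speed command u, n steps of 10 ms
    F=np.eye(4); F[0,1]=DT; F[1,:2]+=DT*A[1]; k=DT/LAG; F[3,3]=1-k; F[1,3]=-b*k/1.; g=np.array([0,b*k*u,0,k*u])
    for _ in range(n):
        x=F@x+g; S=F@S@F.T+np.diag([0,4e-4,2e-9,1e-6])   # process noise
    return x,S
def run(rows,yref,ncap=2,cams=("scene","top"),N=18,plan=True,pre=None):
    x,S=pickle.load(open("kf.pkl","rb")) if pre is None else pre
    for u in rows: x,S=step(x,S,u*.01,10)       # rows in mm of lamp-y travel per 0.1 s
    xx=[]
    for i in range(ncap):
        th,y0,s,phi,n=theta2(cams[i%len(cams)]); H=np.array([[1,0,1,0]])
        K=S@H.T/(H@S@H.T+.004**2); inn=th-x[0]-x[2]; x=x+K[:,0]*inn; S=(np.eye(4)-K@H)@S
        xx.append((round(float(th),4),round(float(inn),4),round(float(y0),4),n)); x,S=step(x,S,0.,5)
    pickle.dump((x,S),open("kf.pkl","wb"))
    s,B,o,phi=frame(); lens=o+B@np.array([.195,-.225*np.sin(x[0]+x[2]),.262])
    print("t",round(s["time_s"],2),"meas",xx,"th,om,b,v",x.round(4),"z",round(x[1]+9.24*x[0],3),"sd",np.sqrt(np.diag(S))[:3].round(4))
    print("tcp",np.round(s["tcp_pos"],4),"rot",np.round(s["eef_rot"],2),"phi",round(phi,4),"lamp",o.round(4),"lens",lens.round(4))
    if not plan: return
    def roll(u):
        y=x.copy(); Z=np.zeros((4,4)); T=[]; pos=o[1]; Y=[]
        for k in range(N):
            uk=0 if k%6==5 else u[k]
            y,_=step(y,Z,uk*10,10); T.append(y[0]); pos+=uk; Y.append(pos)
        return np.r_[np.array(T)/.05,(np.array(Y)-yref)/.05,np.diff(np.r_[0,u])/.03, (y[1]+9.24*y[0])/.03]
    r0=roll(np.zeros(N)); M=np.stack([roll(e)-r0 for e in np.eye(N)],1)
    u=lsq_linear(M,-r0,bounds=(-.045,.045)).x
    y=x.copy(); T=[]
    for k in range(N): y,_=step(y,np.zeros((4,4)),(0 if k%6==5 else u[k])*10,10); T.append(round(float(y[0]),3))
    print("rows mm",(u[:5]*1000).round(1),"cum units",(np.cumsum(u[:5])/.08).round(3),"th pred",T)
E
python3 - <<'E'
from est import *
h=sim(.35,0,[.4,.5,.5]+[-.5]*7); print(h[-1])
run([],0.003,pre=(np.r_[h[-1],0,-.5],np.diag([.05**2,.15**2,.008**2,.01**2])))
E
```

```text
[-0.1834934  -0.31520198]
t 7.5 meas [(-0.074, 0.1095, -0.0008, 633), (-0.0291, 0.0166, -0.0002, 602)] th,om,b,v [ 0.0261  1.0565  0.0026 -0.0087] z 1.298 sd [0.0103 0.0684 0.0079]
tcp [0.414  0.0222 0.2855] rot [-179.06   -2.95  179.38] phi -0.0164 lamp [0.4155 0.0221 0.2002] lens [0.6104 0.0136 0.4622]
rows mm [-45. -45. -45. -45. -45.] cum units [-0.562 -1.125 -1.687 -2.25  -2.812] th pred [0.007, -0.029, -0.05, -0.064, -0.078, 0.007, -0.025, -0.071, -0.1, -0.112, -0.084, -0.023, 0.004, 0.018, 0.015, -0.021, -0.097, -0.056]
```

Call:
move_arm --fingers '[0.1,0.1,0.1,0.1]' --pt "-0.03 -0.5 -0.02" --pt "-0.06 -1 -0.04" --pt "-0.06 -1 -0.04" --pt "-0.06 -1 -0.04" --roll '[0,0,0,0]'

```text
time_s: 7.9
tcp_pos: [0.4175, -0.0587, 0.2888]
eef_rot: [-179.1, -3.0, 179.2]
contact_force: [-0.7, 0.2, -7.9]
gripper_width: 0.0195
```

```bash
python3 - <<'E'
s=open("m.py").read()
s=s.replace('c,n=np.cos(yaw),np.sin(yaw); B=np.array([[c,-n,0],[n,c,0],[0,0,1]])   # lamp axes, level\n','')
s=s.replace('as_matrix()\n','as_matrix(); B=R@np.diag([-1,1,-1])   # lamp axes\n')
open("m.py","w").write(s)
s=open("est.py").read()
s=s.replace("return q[0],q[1]","return q[0]+phi,q[1]").replace("inn=th-x[0]-x[2]","inn=th+1.51*phi-x[0]-x[2]").replace("np.sin(x[0]+x[2])","np.sin(th-phi)")
open("est.py","w").write(s)
E
python3 - <<'E'
from est import *
x=np.array([.005,1.05,0.0,0.]); run([-40,-40,0,0],0.003,pre=(x,np.diag([.012**2,.07**2,.006**2,.01**2])))
E
```

```text
Traceback (most recent call last):
  File "est.py", line 1, in <module>
    import sys; from m import *
                ^^^^^^^^^^^^^^^
  File "m.py", line 10
    R=Ro.from_euler("xyz",s["eef_rot"],degrees=True).as_matrix(); B=R@np.diag([-1,1,-1])   # lamp axes
IndentationError: unexpected indent
```

```bash
python3 - <<'E'
s=open("m.py").read(); s=s.replace('p=np.array(s["tcp_pos"])\n','p=np.array(s["tcp_pos"])\n') 
i=s.index('p=np.array(s["tcp_pos"])')+len('p=np.array(s["tcp_pos"])'); j=s.index('R=Ro'); s=s[:i]+"\n    "+s[j:]
open("m.py","w").write(s)
E
python3 - <<'E'
from est import *
x=np.array([.005,1.05,0.0,0.]); run([-40,-40,0,0],0.003,pre=(x,np.diag([.012**2,.07**2,.006**2,.01**2])))
E
```

```text
t 8.0 meas [(0.0864, -0.0303, -0.0002, 696), (0.1014, -0.0031, 0.0002, 669)] th,om,b,v [ 0.0932  0.2596 -0.0011 -0.    ] z 1.121 sd [0.0079 0.0529 0.0059]
tcp [ 0.4179 -0.0575  0.2891] rot [-179.07   -3.01  179.37] phi -0.0162 lamp [ 0.4149 -0.0588  0.2038] lens [ 0.6231 -0.0832  0.4556]
rows mm [-45. -45. -45. -45. -45.] cum units [-0.562 -1.125 -1.687 -2.25  -2.812] th pred [0.018, -0.044, -0.076, -0.1, -0.122, -0.045, -0.086, -0.124, -0.091, -0.034, 0.018, 0.016, 0.042, 0.056, 0.052, 0.024, -0.064, -0.043]
```

Call:
move_arm --fingers '[0.1,0.1]' --pt "0 -0.5 -0.01" --pt "0 -1 -0.02" --roll '[0,0]'

```text
time_s: 8.2
tcp_pos: [0.4176, -0.1364, 0.2918]
eef_rot: [-179.1, -3.0, 179.7]
contact_force: [0.7, -0.3, -7.3]
gripper_width: 0.0199
```

Call:
move_arm --fingers '[0.1,0.1]' --pt "0 -0.5 -0.01" --pt "0 -1 -0.02" --roll '[0,0]'

```text
time_s: 8.4
tcp_pos: [0.4176, -0.2165, 0.2945]
eef_rot: [-179.1, -3.0, 179.9]
contact_force: [2.1, 0.5, -8.5]
gripper_width: 0.0193
```

Call:
move_arm --fingers '[0.1,0.1]' --pt "0 -0.5 -0.01" --pt "0 -1 -0.02" --roll '[0,0]'

```text
time_s: 8.6
tcp_pos: [0.4181, -0.2969, 0.2971]
eef_rot: [-179.1, -3.0, 180.0]
contact_force: [1.5, 0.1, -7.8]
gripper_width: 0.0193
```

Call:
move_arm --fingers '[0.1,0.1]' --pt "0 -0.5 -0.01" --pt "0 -1 -0.02" --roll '[0,0]'

```text
time_s: 8.8
tcp_pos: [0.4191, -0.3773, 0.2992]
eef_rot: [-179.2, -3.0, -179.9]
contact_force: [0.9, 1.0, -8.2]
gripper_width: 0.0197
```

```bash
python3 - <<'E'
from est import *
run([-40]*8,0.0)
E
```

```text
t 8.9 meas [(-0.1257, -0.0093, 0.0004, 879), (-0.0861, 0.0131, 0.0008, 608)] th,om,b,v [-0.0744  0.6899 -0.0016 -0.0069] z 0.003 sd [0.0075 0.0525 0.0054]
tcp [ 0.419  -0.3796  0.2985] rot [-179.1    -3.1   179.91] phi -0.0156 lamp [ 0.4159 -0.3809  0.2133] lens [ 0.6248 -0.3613  0.4641]
rows mm [-45.  -45.  -12.4  14.8  35.3] cum units [-0.562 -1.125 -1.28  -1.095 -0.654] th pred [-0.126, -0.193, -0.173, -0.102, -0.017, -0.046, 0.013, 0.054, 0.068, 0.079, 0.103, 0.041, 0.061, 0.072, 0.061, 0.043, 0.008, 0.001]
```

```bash
cat > plan.py <<'E'
from est import *
def plan(yref,N=30,umax=.035,x=None,hold=(5,11,17,23,29),wy=.08,wt=.06,wd=.02):
    if x is None: x=pickle.load(open("kf.pkl","rb"))[0]
    y0=frame()[2][1]; msk=np.array([k not in hold for k in range(N)])
    def roll(u):
        y=x.copy(); T=[]; Y=[]; pos=y0; u=u*msk
        for uk in u:
            y,_=step(y,np.zeros((4,4)),uk*10,10); T.append(y[0]); pos+=uk; Y.append(pos)
        T,Y=np.array(T),np.array(Y)
        return np.r_[T/wt,(Y-yref)/wy,(Y[-3:]-yref)/.01,np.diff(np.r_[0,u])/wd,(y[1]+9.24*y[0])/.02],T,Y
    r0=roll(np.zeros(N))[0]; M=np.stack([roll(e)[0]-r0 for e in np.eye(N)],1)
    u=lsq_linear(M,-r0,bounds=(-umax,umax)).x*msk; _,T,Y=roll(u)
    print("rows",(u*1000).round(0).astype(int).tolist()); print("cum units first",(np.cumsum(u[:6])/.08).round(3)); print("th",T.round(3).tolist()); print("y",Y.round(3).tolist())
E
python3 - <<'E'
from plan import *
plan(0.0); plan(0.0,N=36,umax=.025,hold=(5,11,17,23,29,35))
E
```

```text
rows [-35, -35, -16, 3, 12, 0, 28, 35, 35, 35, 31, 0, 29, 35, 35, 31, 23, 0, 18, 22, 20, 18, 13, 0, 10, 12, 11, 9, 3, 0]
cum units first [-0.437 -0.875 -1.078 -1.039 -0.892 -0.892]
th [-0.104, -0.152, -0.149, -0.109, -0.072, -0.083, -0.044, 0.003, 0.03, 0.045, 0.048, -0.016, -0.003, 0.035, 0.059, 0.069, 0.06, 0.007, 0.008, 0.029, 0.042, 0.045, 0.039, 0.009, 0.01, 0.022, 0.031, 0.034, 0.024, 0.011]
y [-0.416, -0.451, -0.467, -0.464, -0.452, -0.452, -0.425, -0.39, -0.355, -0.32, -0.289, -0.289, -0.259, -0.224, -0.19, -0.158, -0.135, -0.135, -0.118, -0.096, -0.076, -0.058, -0.045, -0.045, -0.036, -0.024, -0.012, -0.003, 0.0, 0.0]
rows [-25, -25, -21, -1, 11, 0, 25, 25, 25, 25, 25, 0, 25, 25, 25, 25, 25, 0, 24, 25, 25, 23, 16, 0, 12, 14, 13, 11, 7, 0, 5, 6, 6, 4, 2, 0]
cum units first [-0.312 -0.625 -0.89  -0.906 -0.765 -0.765]
th [-0.082, -0.111, -0.128, -0.103, -0.063, -0.068, -0.03, -0.0, 0.014, 0.021, 0.027, -0.023, -0.009, 0.013, 0.024, 0.032, 0.039, -0.008, 0.006, 0.031, 0.046, 0.054, 0.048, 0.01, 0.009, 0.022, 0.029, 0.03, 0.025, 0.007, 0.006, 0.012, 0.016, 0.016, 0.012, 0.005]
y [-0.406, -0.431, -0.452, -0.453, -0.442, -0.442, -0.417, -0.392, -0.367, -0.342, -0.317, -0.317, -0.292, -0.267, -0.242, -0.217, -0.192, -0.192, -0.168, -0.143, -0.118, -0.095, -0.079, -0.079, -0.067, -0.053, -0.04, -0.03, -0.022, -0.022, -0.017, -0.011, -0.006, -0.001, 0.0, 0.0]
```

Call:
move_arm --fingers '[0.1,0.1,0.1,0.1,0.1]' --pt "0 -0.31 0" --pt "0 -0.62 0" --pt "0 -0.89 0" --pt "0 -0.9 0" --pt "0 -0.76 0" --roll '[0,0,0,0,0]'

```text
time_s: 9.4
tcp_pos: [0.4196, -0.4401, 0.2979]
eef_rot: [-179.2, -3.2, 179.9]
contact_force: [0.5, 0.9, -7.1]
gripper_width: 0.0198
```

```bash
python3 - <<'E'
from plan import *
run([-25,-25,-21,-1,11],0,plan=False); plan(0.0,umax=.028)
E
```

```text
t 9.5 meas [(-0.0271, 0.015, 0.0004, 840), (-0.0298, -0.005, 0.0004, 656)] th,om,b,v [-0.0533 -0.156  -0.0021  0.0019] z -0.649 sd [0.0072 0.0522 0.0052]
tcp [ 0.4195 -0.438   0.2988] rot [-179.19   -3.14 -179.99] phi -0.0142 lamp [ 0.4163 -0.4392  0.2136] lens [ 0.6253 -0.432   0.4644]
rows [1, 13, 24, 28, 28, 0, 28, 28, 28, 28, 27, 0, 24, 28, 27, 24, 17, 0, 12, 15, 14, 12, 8, 0, 6, 7, 7, 5, 2, 0]
cum units first [0.009 0.173 0.475 0.825 1.169 1.169]
th [-0.067, -0.052, -0.019, 0.009, 0.025, -0.027, -0.009, 0.016, 0.03, 0.039, 0.045, -0.007, 0.003, 0.033, 0.051, 0.057, 0.048, 0.008, 0.008, 0.022, 0.03, 0.032, 0.027, 0.007, 0.007, 0.014, 0.019, 0.02, 0.014, 0.006]
y [-0.439, -0.425, -0.401, -0.373, -0.346, -0.346, -0.318, -0.29, -0.262, -0.234, -0.207, -0.207, -0.183, -0.155, -0.128, -0.105, -0.088, -0.088, -0.076, -0.061, -0.047, -0.035, -0.027, -0.027, -0.021, -0.014, -0.007, -0.002, 0.0, 0.0]
```

Call:
move_arm --fingers '[0.1,0.1,0.1,0.1,0.1]' --pt "0 0.03 0" --pt "0 0.2 0" --pt "0 0.5 0" --pt "0 0.75 0" --pt "0 1 0" --roll '[0,0,0,0,0]'

```text
time_s: 10.0
tcp_pos: [0.4193, -0.3561, 0.2979]
eef_rot: [-179.2, -3.1, -180.0]
contact_force: [0.1, 0.8, -8.1]
gripper_width: 0.0192
```

```bash
python3 - <<'E'
from plan import *
run([2,14,24,20,20],0,plan=False); plan(0.0,umax=.028)
E
```

```text
t 10.1 meas [(0.0008, -0.0138, 0.0002, 880), (-0.0225, -0.0027, 0.0012, 618)] th,om,b,v [-0.0681 -0.5144 -0.0012  0.0035] z -1.144 sd [0.0071 0.0522 0.005 ]
tcp [ 0.4193 -0.3551  0.2983] rot [-179.22   -3.07 -179.86] phi -0.0136 lamp [ 0.4162 -0.3563  0.213 ] lens [ 0.6249 -0.3502  0.4641]
rows [28, 28, 28, 28, 28, 0, 28, 28, 28, 28, 28, 0, 28, 28, 28, 28, 28, 0, 28, 28, 28, 28, 28, 0, 28, 28, 28, 28, 28, 0]
cum units first [0.35 0.7  1.05 1.4  1.75 1.75]
th [-0.049, -0.027, -0.02, -0.019, -0.021, -0.086, -0.082, -0.07, -0.073, -0.083, -0.096, -0.175, -0.187, -0.195, -0.22, -0.256, -0.301, -0.417, -0.472, -0.532, -0.618, -0.727, -0.857, -1.074, -1.249, -1.45, -1.703, -2.008, -2.371, -2.863]
y [-0.328, -0.3, -0.272, -0.244, -0.216, -0.216, -0.188, -0.16, -0.132, -0.104, -0.076, -0.076, -0.048, -0.02, 0.008, 0.036, 0.064, 0.064, 0.092, 0.12, 0.148, 0.176, 0.204, 0.204, 0.232, 0.26, 0.288, 0.316, 0.344, 0.344]
```

```bash
python3 - <<'E'
from plan import *
plan(0.0,umax=.04,hold=(6,12,18,24))
plan(0.0,umax=.04,hold=(8,14,20,26))
E
```

```text
rows [40, 40, 40, 40, 40, 40, 0, 35, 37, 30, 22, 13, 0, 5, 5, 3, 1, 0, 0, -2, -3, -4, -4, -3, 0, -4, -5, -5, -2, 1]
cum units first [0.5 1.  1.5 2.  2.5 3. ]
th [-0.022, 0.022, 0.045, 0.061, 0.074, 0.089, 0.017, 0.038, 0.078, 0.091, 0.084, 0.066, 0.03, 0.021, 0.021, 0.019, 0.014, 0.01, 0.01, 0.005, 0.0, -0.004, -0.007, -0.008, -0.001, -0.005, -0.012, -0.017, -0.013, -0.006]
y [-0.316, -0.276, -0.236, -0.196, -0.156, -0.116, -0.116, -0.081, -0.044, -0.015, 0.007, 0.02, 0.02, 0.025, 0.03, 0.033, 0.033, 0.033, 0.033, 0.031, 0.027, 0.023, 0.019, 0.016, 0.016, 0.012, 0.007, 0.002, 0.0, 0.001]
rows [40, 40, 40, 40, 40, 40, 40, 28, 0, 15, 17, 13, 10, 6, 0, 2, 2, 1, 0, -1, 0, -2, -2, -3, -3, -2, 0, -2, -1, 1]
cum units first [0.5 1.  1.5 2.  2.5 3. ]
th [-0.022, 0.022, 0.045, 0.061, 0.074, 0.089, 0.106, 0.098, 0.036, 0.027, 0.039, 0.043, 0.039, 0.031, 0.015, 0.01, 0.01, 0.008, 0.005, 0.003, 0.004, 0.001, -0.002, -0.005, -0.008, -0.009, -0.005, -0.007, -0.007, -0.004]
y [-0.316, -0.276, -0.236, -0.196, -0.156, -0.116, -0.076, -0.048, -0.048, -0.033, -0.017, -0.003, 0.007, 0.012, 0.012, 0.014, 0.016, 0.017, 0.016, 0.016, 0.016, 0.014, 0.012, 0.009, 0.006, 0.004, 0.004, 0.001, 0.0, 0.001]
```

Call:
move_arm --fingers '[0.1,0.1]' --pt "0 0.5 0" --pt "0 1 0" --roll '[0,0]'

```text
time_s: 10.3
tcp_pos: [0.4186, -0.2739, 0.2971]
eef_rot: [-179.2, -3.1, -179.9]
contact_force: [1.6, 0.4, -7.3]
gripper_width: 0.0199
```

Call:
move_arm --fingers '[0.1,0.1]' --pt "0 0.5 0" --pt "0 1 0" --roll '[0,0]'

```text
time_s: 10.5
tcp_pos: [0.418, -0.1921, 0.2963]
eef_rot: [-179.2, -3.0, -179.9]
contact_force: [1.2, 0.8, -7.6]
gripper_width: 0.0194
```

Call:
move_arm --fingers '[0.1,0.1]' --pt "0 0.5 0" --pt "0 1 0" --roll '[0,0]'

```text
time_s: 10.7
tcp_pos: [0.4172, -0.1102, 0.2957]
eef_rot: [-179.3, -2.9, -179.9]
contact_force: [1.6, 1.0, -8.3]
gripper_width: 0.0194
```

Call:
move_arm --fingers '[0.1,0.1]' --pt "0 0.5 0" --pt "0 0.85 0" --roll '[0,0]'

```text
time_s: 10.9
tcp_pos: [0.4165, -0.0398, 0.2954]
eef_rot: [-179.3, -2.8, -179.8]
contact_force: [1.4, -0.0, -7.5]
gripper_width: 0.02
```

```bash
python3 - <<'E'
from plan import *
run([40]*7+[28],0,plan=False); plan(0.0,umax=.028)
E
```

```text
t 11.0 meas [(0.0945, -0.0204, 0.0006, 709), (0.0522, -0.0114, 0.0005, 667)] th,om,b,v [ 0.0019 -0.6664  0.      0.0049] z -0.648 sd [0.0069 0.0523 0.0047]
tcp [ 0.4169 -0.0392  0.2953] rot [-179.35   -2.79 -179.68] phi -0.0114 lamp [ 0.4143 -0.0402  0.2101] lens [ 0.6219 -0.0503  0.4624]
rows [28, 28, 28, 28, 28, 0, 26, 22, 12, 3, -1, 0, -8, -12, -14, -14, -11, 0, -11, -14, -14, -13, -9, 0, -8, -11, -11, -9, -3, 0]
cum units first [0.35 0.7  1.05 1.4  1.75 1.75]
th [0.014, 0.039, 0.055, 0.069, 0.083, 0.036, 0.057, 0.083, 0.079, 0.06, 0.042, 0.038, 0.023, 0.005, -0.009, -0.018, -0.017, 0.008, 0.003, -0.012, -0.023, -0.027, -0.024, -0.003, -0.006, -0.018, -0.028, -0.031, -0.022, -0.01]
y [-0.012, 0.016, 0.044, 0.072, 0.1, 0.1, 0.125, 0.148, 0.16, 0.163, 0.162, 0.162, 0.153, 0.141, 0.127, 0.113, 0.102, 0.102, 0.091, 0.077, 0.064, 0.051, 0.042, 0.042, 0.033, 0.023, 0.012, 0.003, 0.0, 0.0]
```

```bash
python3 - <<'E'
from plan import *
plan(0.0,umax=.04,hold=(4,10,16,22,28),wy=.04)
E
```

```text
rows [40, 40, 40, 40, 0, 7, 1, -6, -11, -10, 0, -11, -13, -13, -11, -8, 0, -6, -7, -6, -5, -4, 0, -3, -3, -3, -3, -3, 0, 2]
cum units first [0.5   1.    1.5   2.    2.    2.083]
th [0.041, 0.089, 0.121, 0.149, 0.089, 0.061, 0.046, 0.025, 0.003, -0.008, 0.009, 0.001, -0.015, -0.024, -0.027, -0.024, -0.005, -0.006, -0.012, -0.015, -0.016, -0.014, -0.005, -0.006, -0.009, -0.012, -0.014, -0.016, -0.012, -0.006]
y [-0.0, 0.04, 0.08, 0.12, 0.12, 0.126, 0.127, 0.121, 0.11, 0.099, 0.099, 0.088, 0.075, 0.062, 0.051, 0.043, 0.043, 0.037, 0.03, 0.023, 0.018, 0.015, 0.015, 0.012, 0.009, 0.006, 0.003, 0.0, 0.0, 0.002]
```

Call:
move_arm --fingers '[0.1,0.1]' --pt "0 0.5 0" --pt "0 1 0" --roll '[0,0]'

```text
time_s: 11.2
tcp_pos: [0.416, 0.0415, 0.295]
eef_rot: [-179.4, -2.7, -179.8]
contact_force: [1.9, 0.1, -7.7]
gripper_width: 0.0195
```

Call:
move_arm --fingers '[0.1,0.1]' --pt "0 0.5 0" --pt "0 1 0" --roll '[0,0]'

```text
time_s: 11.4
tcp_pos: [0.4152, 0.1228, 0.2947]
eef_rot: [-179.4, -2.6, -179.8]
contact_force: [0.6, -0.3, -7.9]
gripper_width: 0.0193
```

```bash
python3 - <<'E'
from plan import *
run([40]*4,0,plan=False); plan(0.0,umax=.028,wy=.04)
E
```

```text
t 11.5 meas [(0.1715, 0.0081, 0.0001, 790), (0.1243, -0.0227, -0.0003, 654)] th,om,b,v [ 0.0809 -0.6802  0.0008  0.0069] z 0.067 sd [0.0067 0.052  0.0046]
tcp [0.4158 0.1252 0.2943] rot [-179.49   -2.63 -179.56] phi -0.0089 lamp [0.4134 0.1244 0.209 ] lens [0.6204 0.0985 0.462 ]
rows [21, 12, -2, -11, -12, 0, -14, -17, -17, -15, -11, 0, -8, -9, -8, -7, -5, 0, -3, -4, -3, -3, -2, 0, -1, -2, -2, -1, 0, 0]
cum units first [0.267 0.415 0.395 0.263 0.116 0.116]
th [0.081, 0.083, 0.058, 0.024, 0.003, 0.019, 0.005, -0.017, -0.03, -0.034, -0.031, -0.006, -0.006, -0.015, -0.019, -0.019, -0.016, -0.004, -0.003, -0.006, -0.008, -0.008, -0.006, -0.002, -0.002, -0.003, -0.005, -0.005, -0.003, -0.001]
y [0.146, 0.158, 0.156, 0.145, 0.134, 0.134, 0.12, 0.102, 0.086, 0.071, 0.06, 0.06, 0.052, 0.042, 0.034, 0.027, 0.022, 0.022, 0.018, 0.015, 0.011, 0.009, 0.007, 0.007, 0.005, 0.004, 0.002, 0.001, 0.0, 0.0]
```

Call:
move_arm --fingers '[0.1,0.1,0.1,0.1,0.1]' --pt "0 0.26 0" --pt "0 0.41 0" --pt "0 0.39 0" --pt "0 0.26 0" --pt "0 0.12 0" --roll '[0,0,0,0,0]'

```text
time_s: 12.0
tcp_pos: [0.4155, 0.1335, 0.2942]
eef_rot: [-179.5, -2.6, -179.5]
contact_force: [0.4, -0.4, -7.6]
gripper_width: 0.0194
```

```bash
python3 - <<'E'
from plan import *
run([21,12,-2,-10,-11],0,plan=False); plan(0.0,umax=.028,wy=.04)
f=np.load("/tmp/top.npz"); W=f["W"].reshape(-1,3); C=f["color"].reshape(-1,3).astype(int); x,y,z=W.T
for lo,hi in((.052,.067),(.015,.05)):
  m=(x>.5)&(x<.74)&(y>-.13)&(y<.14)&(z>lo)&(z<hi)&(C[:,0]-C[:,2]<50)
  print(cv2.minAreaRect((W[m,:2]*1000).astype(np.float32)),m.sum(),np.percentile(W[m],[1,99],axis=0).round(3)[:,:2].tolist())
E
```

```text
t 12.1 meas [(0.0226, 0.0027, -0.0002, 604), (0.0299, 0.0018, 0.0, 676)] th,om,b,v [ 0.0251  0.2136  0.0006 -0.0019] z 0.446 sd [0.0066 0.0521 0.0045]
tcp [0.4154 0.1325 0.2944] rot [-179.47   -2.63 -179.65] phi -0.0093 lamp [0.413  0.1317 0.2091] lens [0.6199 0.1266 0.4619]
rows [-21, -22, -19, -15, -10, 0, -7, -8, -7, -5, -4, 0, -2, -3, -2, -2, -1, 0, -1, -1, -1, -1, 0, 0, 0, 0, 0, 0, 0, 0]
cum units first [-0.265 -0.546 -0.781 -0.97  -1.099 -1.099]
th [-0.004, -0.035, -0.045, -0.044, -0.036, -0.01, -0.008, -0.014, -0.016, -0.016, -0.013, -0.004, -0.003, -0.005, -0.005, -0.005, -0.004, -0.001, -0.001, -0.001, -0.002, -0.002, -0.001, -0.0, -0.0, -0.001, -0.001, -0.001, -0.001, -0.0]
y [0.111, 0.088, 0.069, 0.054, 0.044, 0.044, 0.037, 0.029, 0.023, 0.018, 0.014, 0.014, 0.012, 0.009, 0.007, 0.005, 0.004, 0.004, 0.004, 0.003, 0.002, 0.002, 0.001, 0.001, 0.001, 0.001, 0.0, 0.0, 0.0, 0.0]
((621.6942138671875, 6.021690368652344), (224.00230407714844, 200.42124938964844), 88.40345001220703) 811 [[0.521, -0.105], [0.723, 0.115]]
((621.6375732421875, 11.81695556640625), (196.40721130371094, 184.76596069335938), 88.06339263916016) 2163 [[0.535, -0.087], [0.715, 0.099]]
```

Call:
move_arm --fingers '[0.1,0.1,0.1,0.1,0.1]' --pt "0 -0.26 0" --pt "0 -0.54 0" --pt "0 -0.77 0" --pt "0 -0.94 0" --pt "0 -1 0" --roll '[0,0,0,0,0]'

```text
time_s: 12.6
tcp_pos: [0.4157, 0.0509, 0.2953]
eef_rot: [-179.5, -2.6, -179.8]
contact_force: [-0.2, -0.4, -7.4]
gripper_width: 0.0199
```

```bash
python3 - <<'E'
from plan import *
run([-21,-22,-18,-14,-5],0,plan=False); plan(0.008,umax=.028,wy=.04)
E
```

```text
t 12.7 meas [(0.0199, 0.0254, 0.0001, 762), (0.0388, 0.0046, 0.0008, 652)] th,om,b,v [ 0.0383  0.2586 -0.0006 -0.0009] z 0.613 sd [0.0065 0.0521 0.0043]
tcp [0.4159 0.0518 0.2952] rot [-179.48   -2.62 -179.74] phi -0.009 lamp [0.4135 0.051  0.2099] lens [0.6203 0.0436 0.4629]
rows [-28, -28, -28, -28, -28, 0, -25, -16, -2, 8, 10, 0, 13, 15, 15, 14, 10, 0, 8, 9, 8, 7, 5, 0, 4, 5, 5, 4, 1, 0]
cum units first [-0.35 -0.7  -1.05 -1.4  -1.75 -1.75]
th [-0.002, -0.039, -0.061, -0.077, -0.093, -0.048, -0.072, -0.085, -0.064, -0.031, -0.009, -0.02, -0.006, 0.014, 0.026, 0.03, 0.027, 0.004, 0.005, 0.013, 0.017, 0.018, 0.015, 0.003, 0.004, 0.009, 0.013, 0.014, 0.009, 0.004]
y [0.023, -0.005, -0.033, -0.061, -0.089, -0.089, -0.114, -0.13, -0.132, -0.124, -0.114, -0.114, -0.102, -0.086, -0.071, -0.058, -0.048, -0.048, -0.04, -0.031, -0.023, -0.016, -0.011, -0.011, -0.007, -0.003, 0.002, 0.006, 0.007, 0.007]
```

```bash
python3 - <<'E'
import numpy as np
from scipy.optimize import least_squares
seg=[([-40]*8,[.0864-99,.1014-99],0)]
# rows, meas pairs, phi ; start at t=7.9 captures
D=[([], (.0864,.1014),-.0162),([-40]*8,(-.1257,-.0861),-.0156),([-25,-25,-21,-1,11],(-.0271,-.0298),-.0142),([2,14,24,20,20],(.0008,-.0225),-.0136),
([40]*7+[28],(.0945,.0522),-.0114),([40]*4,(.1715,.1243),-.0089),([21,12,-2,-10,-11],(.0226,.0299),-.0093),([-21,-22,-18,-14,-5],(.0199,.0388),-.009)]
def simu(p,full=False):
    lag,b,k,c,bias,th,om,kp=p; v=0; res=[]; dt=.005; last=0
    for rows,ms,phi in D:
        for u in rows:
            for _ in range(20):
                vn=v+(u*.01-v)*dt/lag; a=(vn-v)/dt; v=vn
                om+=dt*(k*th-c*om+b*a+kp*phi); th+=dt*om
        for m in ms:
            res.append(th+bias-m)
            for _ in range(10):
                vn=v+(0-v)*dt/lag; a=(vn-v)/dt; v=vn
                om+=dt*(k*th-c*om+b*a+kp*phi); th+=dt*om
    return np.array(res)
p0=[.03,3.98,15.5,7.56,0,.08,.25,23.5]
sc=np.array([.01,.4,1.5,.8,.005,.02,.2,4])
f=lambda p:np.r_[simu(p)/.004,(p-p0)[[1,2,3,4,7]]/sc[[1,2,3,4,7]]]
for q in (p0,[.05,3.98,15.5,7.56,0,.08,.25,23.5],[.015,3.98,15.5,7.56,0,.08,.25,23.5]):
    s=least_squares(f,q,x_scale=sc,bounds=(np.array([.006,2,8,4,-.03,-.5,-2,0]),np.array([.12,6,25,12,.03,.5,2,50])))
    print(s.cost.round(1),s.x.round(3),simu(s.x).round(3).tolist())
E
```

```text
10.5 [ 2.0000e-02  4.1930e+00  1.2888e+01  9.3990e+00 -1.0000e-03  8.9000e-02
  2.3800e-01  2.4492e+01] [0.002, -0.003, 0.001, 0.003, -0.002, -0.004, 0.001, -0.003, -0.002, 0.0, -0.003, 0.004, 0.005, 0.008, -0.0, -0.005]
10.5 [ 2.0000e-02  4.1930e+00  1.2888e+01  9.3990e+00 -1.0000e-03  8.9000e-02
  2.3800e-01  2.4492e+01] [0.002, -0.003, 0.001, 0.003, -0.002, -0.004, 0.001, -0.003, -0.002, 0.0, -0.003, 0.004, 0.005, 0.008, -0.0, -0.005]
10.5 [ 2.0000e-02  4.1930e+00  1.2888e+01  9.3990e+00 -1.0000e-03  8.9000e-02
  2.3800e-01  2.4492e+01] [0.002, -0.003, 0.001, 0.003, -0.002, -0.004, 0.001, -0.003, -0.002, 0.0, -0.003, 0.004, 0.005, 0.008, -0.0, -0.005]
```

```bash
sed -i 's/^DT=.01; A=.*$/DT=.01; A=np.array([[0,1],[12.89,-9.4]]); b=4.19; ZW=10.6/' m.py
sed -i 's/LAG=.03/LAG=.02/; s/1.51\*phi/1.9*phi/; s/9\.24/ZW/g; s/4e-4,2e-9/3e-5,1e-9/; s/F\[1,3\]=-b\*k\/1\./F[1,3]=-b*k\/DT/; s/b\*k\*u,0,k/b*k*u\/DT*1.,0,k/' est.py; sed -i 's/9\.24/ZW/g' plan.py; grep -n "F\[1,3\]" est.py
cat > fit.py <<'E'
E
python3 - <<'E'
from plan import *
D=[([], (.0864,.1014),-.0162),([-40]*8,(-.1257,-.0861),-.0156),([-25,-25,-21,-1,11],(-.0271,-.0298),-.0142),([2,14,24,20,20],(.0008,-.0225),-.0136),
([40]*7+[28],(.0945,.0522),-.0114),([40]*4,(.1715,.1243),-.0089),([21,12,-2,-10,-11],(.0226,.0299),-.0093),([-21,-22,-18,-14,-5],(.0199,.0388),-.009)]
x=np.array([.06,.24,0,0]); S=np.diag([.02**2,.2**2,.005**2,1e-8])
for rows,ms,phi in D:
    for u in rows: x,S=step(x,S,u*.01,10)
    for th in ms:
        H=np.array([[1,0,1,0]]); K=S@H.T/(H@S@H.T+.004**2); inn=th+1.9*phi-x[0]-x[2]; x=x+K[:,0]*inn; S=(np.eye(4)-K@H)@S; print(round(inn,4),end=" "); x,S=step(x,S,0.,5)
print(x.round(4),"z",x[1]+ZW*x[0],np.sqrt(np.diag(S)).round(4))
pickle.dump((x,S),open("kf.pkl","wb")); plan(.008,wy=.04,umax=.03); plan(.008,wy=.04,umax=.04,hold=(4,10,16,22,28))
E
```

```text
13:    F=np.eye(4); F[0,1]=DT; F[1,:2]+=DT*A[1]; k=DT/LAG; F[3,3]=1-k; F[1,3]=-b*k/DT; g=np.array([0,b*k*u/DT*1.,0,k*u])
-0.0044 0.0042 35.9234 -4.8729 -3.1835 -0.0065 -8.4984 2.4696 -28.6901 4.2939 -18.6117 5.1357 7.7733 -1.0773 6.1887 -1.4673 [ 0.1016  0.9206 -0.0018  0.    ] z 1.9978137600717902 [0.0302 0.7848 0.0049 0.0012]
rows [-1, -1, -1, -1, -1, 0, -1, 0, 0, 0, -1, 0, -1, 0, 0, 0, -1, 0, 0, 0, 0, 0, 0, 0, 0, 0, 0, 0, 0, 0]
cum units first [-0.011 -0.017 -0.024 -0.031 -0.04  -0.04 ]
th [-0.047, -0.049, -0.051, -0.044, -0.101, 0.041, -0.05, -0.051, -0.053, -0.048, -0.095, 0.025, -0.052, -0.053, -0.055, -0.051, -0.09, 0.007, -0.055, -0.056, -0.058, -0.054, -0.083, -0.012, -0.058, -0.059, -0.06, -0.059, -0.084, -0.037]
y [0.05, 0.05, 0.049, 0.049, 0.048, 0.048, 0.047, 0.047, 0.046, 0.046, 0.045, 0.045, 0.045, 0.044, 0.044, 0.043, 0.043, 0.043, 0.042, 0.042, 0.042, 0.042, 0.041, 0.041, 0.041, 0.041, 0.04, 0.04, 0.04, 0.04]
rows [-1, 0, 0, -1, 0, -1, 0, 0, 0, -1, 0, -1, 0, 0, 0, -1, 0, -1, 0, 0, 0, -1, 0, -1, 0, 0, 0, -1, 0, 0]
cum units first [-0.009 -0.015 -0.02  -0.029 -0.029 -0.038]
th [-0.007, -0.01, -0.003, -0.056, 0.078, -0.008, -0.009, -0.012, -0.005, -0.058, 0.076, -0.009, -0.01, -0.013, -0.006, -0.058, 0.074, -0.01, -0.011, -0.013, -0.006, -0.058, 0.073, -0.01, -0.011, -0.013, -0.005, -0.063, 0.068, 0.037]
y [0.05, 0.05, 0.049, 0.049, 0.049, 0.048, 0.048, 0.047, 0.047, 0.046, 0.046, 0.045, 0.045, 0.044, 0.044, 0.043, 0.043, 0.043, 0.042, 0.042, 0.041, 0.04, 0.04, 0.04, 0.039, 0.039, 0.038, 0.038, 0.038, 0.037]
```

```bash
sed -i 's/F\[1,3\]=-b\*k\/DT/F[1,3]=-b*k/; s/b\*k\*u\/DT\*1\./b*k*u/' est.py
python3 - <<'E'
from plan import *
D=[([], (.0864,.1014),-.0162),([-40]*8,(-.1257,-.0861),-.0156),([-25,-25,-21,-1,11],(-.0271,-.0298),-.0142),([2,14,24,20,20],(.0008,-.0225),-.0136),
([40]*7+[28],(.0945,.0522),-.0114),([40]*4,(.1715,.1243),-.0089),([21,12,-2,-10,-11],(.0226,.0299),-.0093),([-21,-22,-18,-14,-5],(.0199,.0388),-.009)]
x=np.array([.06,.24,0,0]); S=np.diag([.02**2,.2**2,.005**2,1e-8])
for rows,ms,phi in D:
    for u in rows: x,S=step(x,S,u*.01,10)
    for th in ms:
        H=np.array([[1,0,1,0]]); K=S@H.T/(H@S@H.T+.004**2); inn=th+1.9*phi-x[0]-x[2]; x=x+K[:,0]*inn; S=(np.eye(4)-K@H)@S; print(round(inn,4),end=" "); x,S=step(x,S,0.,5)
print(x.round(4),"z",x[1]+ZW*x[0],np.sqrt(np.diag(S)).round(4))
pickle.dump((x,S),open("kf.pkl","wb")); plan(.008,wy=.04,umax=.03); plan(.008,wy=.04,umax=.04,hold=(4,10,16,22,28))
E
```

```text
-0.0044 0.0042 -0.02 0.0033 0.0083 0.0008 -0.0033 0.0004 0.0143 -0.0055 0.0131 -0.0095 -0.0014 -0.0021 0.0107 0.007 [ 0.0338  0.1886 -0.0036 -0.    ] z 0.5464222018673709 [0.0044 0.0167 0.0026 0.0012]
rows [-30, -30, -30, -30, -30, 0, -22, -15, -3, 5, 7, 0, 11, 13, 14, 13, 10, 0, 8, 10, 9, 8, 6, 0, 6, 8, 8, 7, 1, 0]
cum units first [-0.375 -0.75  -1.125 -1.5   -1.875 -1.875]
th [-0.025, -0.06, -0.078, -0.092, -0.105, -0.045, -0.069, -0.075, -0.053, -0.026, -0.009, -0.02, -0.003, 0.014, 0.023, 0.026, 0.022, -0.002, 0.005, 0.015, 0.019, 0.02, 0.016, 0.001, 0.007, 0.016, 0.023, 0.026, 0.014, 0.005]
y [0.021, -0.009, -0.039, -0.069, -0.099, -0.099, -0.121, -0.135, -0.139, -0.134, -0.127, -0.127, -0.116, -0.103, -0.089, -0.077, -0.067, -0.067, -0.059, -0.05, -0.04, -0.032, -0.026, -0.026, -0.02, -0.013, -0.004, 0.003, 0.004, 0.004]
rows [-40, -40, -40, -34, 0, -6, -2, 4, 7, 7, 0, 9, 11, 11, 10, 7, 0, 6, 7, 7, 6, 4, 0, 4, 5, 5, 5, 5, 0, -14]
cum units first [-0.5   -1.    -1.5   -1.927 -1.927 -2.006]
th [-0.049, -0.099, -0.126, -0.133, -0.062, -0.043, -0.032, -0.015, 0.001, 0.009, -0.006, 0.007, 0.021, 0.028, 0.031, 0.028, 0.011, 0.017, 0.026, 0.031, 0.033, 0.033, 0.024, 0.031, 0.039, 0.047, 0.055, 0.063, 0.058, 0.024]
y [0.011, -0.029, -0.069, -0.103, -0.103, -0.109, -0.112, -0.108, -0.101, -0.093, -0.093, -0.084, -0.073, -0.063, -0.053, -0.045, -0.045, -0.039, -0.032, -0.025, -0.019, -0.015, -0.015, -0.011, -0.006, -0.001, 0.004, 0.009, 0.009, -0.005]
```

Call:
move_arm --fingers '[0.1,0.1]' --pt "0 -0.5 0" --pt "0 -1 0" --roll '[0,0]'

```text
time_s: 12.9
tcp_pos: [0.4166, -0.028, 0.2961]
eef_rot: [-179.5, -2.6, -179.6]
contact_force: [1.3, -0.2, -8.0]
gripper_width: 0.0196
```

Call:
move_arm --fingers '[0.1,0.1]' --pt "0 -0.5 0" --pt "0 -0.92 0" --roll '[0,0]'

```text
time_s: 13.1
tcp_pos: [0.4173, -0.1027, 0.2969]
eef_rot: [-179.5, -2.6, -179.5]
contact_force: [0.2, 0.1, -8.5]
gripper_width: 0.0198
```

```bash
python3 - <<'E'
from plan import *
run([-40,-40,-40,-34],0,plan=False); plan(0.008,umax=.028,wy=.05)
E
```

```text
t 13.2 meas [(-0.1332, -0.0133, 0.0006, 687), (-0.1088, -0.016, -0.0001, 654)] th,om,b,v [-8.410e-02  5.068e-01 -1.600e-03 -3.000e-04] z -0.385 sd [0.0043 0.0167 0.0025]
tcp [ 0.4171 -0.1042  0.2966] rot [-179.44   -2.62 -179.75] phi -0.0097 lamp [ 0.4147 -0.105   0.2114] lens [ 0.6214 -0.0793  0.4639]
rows [24, 24, 18, 13, 8, 0, 5, 5, 4, 3, 2, 0, 1, 1, 1, 1, 0, 0, 0, 0, 0, 0, 0, 0, 0, 0, 0, 0, 0, 0]
cum units first [0.305 0.601 0.827 0.994 1.099 1.099]
th [0.006, 0.047, 0.053, 0.045, 0.033, 0.008, 0.008, 0.012, 0.012, 0.011, 0.008, 0.002, 0.002, 0.003, 0.003, 0.003, 0.002, 0.0, 0.0, 0.001, 0.001, 0.001, 0.0, 0.0, 0.0, 0.0, 0.0, 0.0, 0.0, 0.0]
y [-0.081, -0.057, -0.039, -0.026, -0.017, -0.017, -0.012, -0.007, -0.003, -0.0, 0.002, 0.002, 0.003, 0.004, 0.005, 0.006, 0.007, 0.007, 0.007, 0.007, 0.007, 0.008, 0.008, 0.008, 0.008, 0.008, 0.008, 0.008, 0.008, 0.008]
```

Call:
move_arm --fingers '[0.1,0.1,0.1,0.1,0.1]' --pt "0 0.3 0" --pt "0 0.6 0" --pt "0 0.82 0" --pt "0 0.96 0" --pt "0 1 0" --roll '[0,0,0,0,0]'

```text
time_s: 13.7
tcp_pos: [0.4169, -0.0227, 0.2959]
eef_rot: [-179.5, -2.6, -179.6]
contact_force: [0.0, -1.1, -7.8]
gripper_width: 0.0199
```

```bash
python3 - <<'E'
from plan import *
run([24,24,18,11,3],0,plan=False); plan(0.008,umax=.028,wy=.04)
E
```

```text
t 13.8 meas [(0.0426, 0.0106, 0.0, 725), (0.0304, -0.0013, 0.0003, 656)] th,om,b,v [ 0.0084 -0.1004 -0.0023  0.    ] z -0.012 sd [0.0043 0.0166 0.0024]
tcp [ 0.4168 -0.0236  0.2958] rot [-179.44   -2.62 -179.66] phi -0.0098 lamp [ 0.4144 -0.0244  0.2106] lens [ 0.6213 -0.0297  0.4634]
rows [-6, -4, 0, 2, 2, 0, 3, 4, 4, 4, 3, 0, 2, 3, 2, 2, 2, 0, 1, 1, 1, 1, 1, 0, 1, 1, 1, 1, 0, 0]
cum units first [-0.076 -0.122 -0.127 -0.105 -0.077 -0.077]
th [-0.013, -0.018, -0.013, -0.006, -0.001, -0.005, -0.0, 0.005, 0.007, 0.008, 0.007, -0.0, 0.002, 0.004, 0.005, 0.005, 0.004, 0.0, 0.001, 0.002, 0.003, 0.003, 0.002, 0.0, 0.001, 0.002, 0.003, 0.003, 0.002, 0.001]
y [-0.031, -0.034, -0.035, -0.033, -0.031, -0.031, -0.027, -0.024, -0.02, -0.016, -0.013, -0.013, -0.011, -0.008, -0.006, -0.004, -0.002, -0.002, -0.001, 0.0, 0.002, 0.003, 0.003, 0.003, 0.004, 0.005, 0.006, 0.007, 0.008, 0.008]
```

Call:
move_arm --fingers '[0.1,0.1,0.1,0.1,0.1]' --pt "0 -0.08 0" --pt "0 -0.13 0" --pt "0 -0.13 0" --pt "0 -0.1 0" --pt "0 -0.07 0" --roll '[0,0,0,0,0]'

```text
time_s: 14.3
tcp_pos: [0.4168, -0.0293, 0.2959]
eef_rot: [-179.4, -2.6, -179.7]
contact_force: [0.3, 0.3, -7.7]
gripper_width: 0.0198
```

```bash
python3 - <<'E'
from plan import *
run([-6,-4,0,2,2],0,plan=False); plan(0.008,umax=.028,wy=.03)
E
```

```text
t 14.4 meas [(0.0195, 0.0048, 0.0004, 725), (0.0172, 0.0002, 0.0002, 652)] th,om,b,v [-0.0002 -0.0284 -0.0027  0.    ] z -0.03 sd [0.0042 0.0166 0.0023]
tcp [ 0.4169 -0.029   0.2959] rot [-179.45   -2.62 -179.66] phi -0.0096 lamp [ 0.4145 -0.0298  0.2106] lens [ 0.6213 -0.0321  0.4635]
rows [-6, -3, 1, 3, 3, 0, 4, 4, 4, 4, 3, 0, 2, 3, 2, 2, 1, 0, 1, 1, 1, 1, 1, 0, 1, 1, 1, 1, 0, 0]
cum units first [-0.078 -0.114 -0.102 -0.061 -0.017 -0.017]
th [-0.017, -0.019, -0.011, -0.002, 0.003, -0.004, 0.001, 0.007, 0.009, 0.009, 0.007, 0.0, 0.002, 0.004, 0.005, 0.005, 0.004, 0.0, 0.001, 0.002, 0.003, 0.003, 0.002, 0.0, 0.001, 0.002, 0.003, 0.003, 0.001, 0.001]
y [-0.036, -0.039, -0.038, -0.035, -0.031, -0.031, -0.027, -0.023, -0.019, -0.015, -0.012, -0.012, -0.01, -0.007, -0.005, -0.003, -0.002, -0.002, -0.001, 0.001, 0.002, 0.003, 0.004, 0.004, 0.004, 0.005, 0.006, 0.007, 0.007, 0.007]
```

Call:
move_arm --fingers '[0.1,0.1,0.1,0.1,0.1]' --pt "0 -0.09 0" --pt "0 -0.13 0" --pt "0 -0.12 0" --pt "0 -0.08 0" --pt "0 -0.03 0" --roll '[0,0,0,0,0]'

```text
time_s: 14.9
tcp_pos: [0.4169, -0.0311, 0.2959]
eef_rot: [-179.5, -2.6, -179.7]
contact_force: [-0.7, -0.4, -8.2]
gripper_width: 0.0195
```

Call:
move_arm --fingers '[0.1,0.1,0.1,0.1,0.1]' --pt "0 0.05 0" --pt "0 0.1 0" --pt "0 0.15 0" --pt "0 0.2 0" --pt "0 0.23 0" --roll '[0,0,0,0,0]'

```text
time_s: 15.4
tcp_pos: [0.4168, -0.0123, 0.2958]
eef_rot: [-179.5, -2.6, -179.7]
contact_force: [-0.3, 0.6, -8.0]
gripper_width: 0.0196
```

```bash
python3 - <<'E'
from plan import *
run([-7,-3,1,3,4,4,4,4,4,2],0,plan=False); plan(0.008,umax=.028,wy=.03)
E
```

```text
t 15.5 meas [(0.006, -0.0155, -0.0002, 731), (0.002, -0.0001, 0.0004, 649)] th,om,b,v [-0.0178 -0.0678 -0.002   0.    ] z -0.257 sd [0.0041 0.0166 0.0022]
tcp [ 0.4168 -0.0124  0.2957] rot [-179.46   -2.61 -179.66] phi -0.0095 lamp [ 0.4145 -0.0132  0.2105] lens [ 0.6212 -0.0121  0.4633]
rows [28, 28, 15, 5, 0, 0, -4, -5, -5, -5, -4, 0, -3, -4, -4, -3, -2, 0, -2, -2, -2, -2, -1, 0, -1, -1, -2, -2, 0, 0]
cum units first [0.35  0.7   0.893 0.958 0.959 0.959]
th [0.045, 0.083, 0.073, 0.046, 0.024, 0.015, 0.004, -0.004, -0.009, -0.011, -0.01, 0.0, -0.003, -0.006, -0.008, -0.008, -0.006, -0.0, -0.002, -0.003, -0.004, -0.004, -0.003, -0.0, -0.001, -0.003, -0.005, -0.005, -0.002, -0.001]
y [0.015, 0.043, 0.058, 0.063, 0.063, 0.063, 0.059, 0.054, 0.049, 0.044, 0.04, 0.04, 0.036, 0.032, 0.029, 0.026, 0.023, 0.023, 0.022, 0.02, 0.018, 0.016, 0.015, 0.015, 0.014, 0.012, 0.011, 0.009, 0.009, 0.009]
```

Call:
move_arm --fingers '[0.1,0.1,0.1,0.1,0.1]' --pt "0 0.35 0" --pt "0 0.7 0" --pt "0 0.88 0" --pt "0 0.94 0" --pt "0 0.94 0" --roll '[0,0,0,0,0]'

```text
time_s: 16.0
tcp_pos: [0.4163, 0.0631, 0.295]
eef_rot: [-179.4, -2.6, -179.6]
contact_force: [0.6, -0.8, -8.1]
gripper_width: 0.0197
```

```bash
python3 - <<'E'
from plan import *
run([28,28,14,5,0],0,plan=False); plan(0.008,umax=.028,wy=.03)
E
```

```text
t 16.1 meas [(0.041, 0.0026, 0.0002, 771), (0.0225, -0.0134, -0.0003, 649)] th,om,b,v [ 0.009  -0.0429 -0.0016  0.    ] z 0.052 sd [0.004  0.0166 0.0021]
tcp [0.4163 0.0623 0.295 ] rot [-179.43   -2.63 -179.66] phi -0.0099 lamp [0.4139 0.0614 0.2097] lens [0.6207 0.0579 0.4626]
rows [7, 3, -2, -5, -5, 0, -5, -6, -6, -5, -4, 0, -3, -3, -3, -3, -2, 0, -1, -2, -2, -1, -1, 0, -1, -1, -1, -1, 0, 0]
cum units first [ 0.09   0.128  0.106  0.048 -0.012 -0.012]
th [0.024, 0.024, 0.013, 0.001, -0.004, 0.005, -0.002, -0.009, -0.012, -0.012, -0.01, -0.0, -0.003, -0.006, -0.007, -0.007, -0.005, -0.0, -0.001, -0.003, -0.003, -0.003, -0.003, -0.0, -0.001, -0.003, -0.004, -0.005, -0.002, -0.001]
y [0.069, 0.072, 0.07, 0.065, 0.06, 0.06, 0.055, 0.049, 0.044, 0.039, 0.035, 0.035, 0.032, 0.029, 0.025, 0.023, 0.021, 0.021, 0.019, 0.018, 0.016, 0.015, 0.014, 0.014, 0.013, 0.012, 0.01, 0.009, 0.009, 0.009]
```

Call:
move_arm --fingers '[0.1,0.1,0.1,0.1,0.1]' --pt "0 0.09 0" --pt "0 0.13 0" --pt "0 0.1 0" --pt "0 0.04 0" --pt "0 -0.02 0" --roll '[0,0,0,0,0]'

```text
time_s: 16.6
tcp_pos: [0.4162, 0.0602, 0.295]
eef_rot: [-179.4, -2.6, -179.7]
contact_force: [1.2, -0.1, -6.9]
gripper_width: 0.0197
```

```bash
python3 - <<'E'
from plan import *
run([7,3,-2,-5,-5],0,plan=False,ncap=4); plan(0.008,umax=.028,wy=.03)
E
```

```text
t 16.8 meas [(0.0294, 0.0177, 0.0003, 764), (0.0275, -0.0048, 0.0001, 652), (0.0409, 0.0053, 0.0, 764), (0.0513, 0.0094, 0.0007, 648)] th,om,b,v [ 0.0332  0.0694 -0.0029 -0.    ] z 0.421 sd [0.0036 0.0165 0.002 ]
tcp [0.4163 0.0604 0.295 ] rot [-179.44   -2.62 -179.7 ] phi -0.0098 lamp [0.4139 0.0596 0.2098] lens [0.6207 0.0495 0.4627]
rows [-28, -28, -28, -28, -19, 0, 0, 3, 6, 7, 6, 0, 6, 7, 6, 6, 4, 0, 3, 4, 3, 3, 2, 0, 2, 3, 3, 3, 0, 0]
cum units first [-0.35  -0.7   -1.05  -1.4   -1.634 -1.634]
th [-0.029, -0.065, -0.084, -0.098, -0.089, -0.044, -0.023, -0.011, -0.0, 0.008, 0.01, -0.003, 0.003, 0.01, 0.013, 0.013, 0.011, 0.0, 0.003, 0.006, 0.007, 0.007, 0.006, 0.0, 0.003, 0.006, 0.009, 0.01, 0.004, 0.002]
y [0.032, 0.004, -0.024, -0.052, -0.071, -0.071, -0.071, -0.068, -0.062, -0.055, -0.049, -0.049, -0.043, -0.036, -0.03, -0.025, -0.021, -0.021, -0.017, -0.014, -0.01, -0.007, -0.005, -0.005, -0.003, -0.0, 0.003, 0.006, 0.005, 0.005]
```

Call:
move_arm --fingers '[0.1,0.1]' --pt "0 -0.5 0" --pt "0 -1 0" --roll '[0,0]'

```text
time_s: 17.0
tcp_pos: [0.4168, -0.0198, 0.2959]
eef_rot: [-179.4, -2.6, -179.5]
contact_force: [0.1, -0.4, -8.0]
gripper_width: 0.0199
```

Call:
move_arm --fingers '[0.1,0.1,0.1]' --pt "0 -0.3 0" --pt "0 -0.35 0" --pt "0 -0.3 0" --roll '[0,0,0]'

```text
time_s: 17.3
tcp_pos: [0.4169, -0.0447, 0.2962]
eef_rot: [-179.4, -2.6, -179.7]
contact_force: [-0.0, 0.1, -8.3]
gripper_width: 0.0194
```

```bash
python3 - <<'E'
from plan import *
run([-40,-40,-24,-4,4],0,plan=False,ncap=3); plan(0.008,umax=.028,wy=.03)
E
```

```text
t 17.45 meas [(0.0003, -0.0033, -0.0, 719), (0.0091, 0.0035, 0.0006, 657), (0.0065, -0.0021, -0.0002, 718)] th,om,b,v [-0.0066  0.0029 -0.0027  0.    ] z -0.067 sd [0.0037 0.0165 0.002 ]
tcp [ 0.4172 -0.0431  0.2962] rot [-179.46   -2.59 -179.49] phi -0.0093 lamp [ 0.4148 -0.044   0.2109] lens [ 0.6215 -0.0432  0.4638]
rows [-5, -1, 3, 5, 4, 0, 5, 5, 5, 4, 3, 0, 3, 3, 3, 2, 2, 0, 1, 1, 1, 1, 1, 0, 1, 1, 1, 1, 0, 0]
cum units first [-0.057 -0.071 -0.04   0.018  0.074  0.074]
th [-0.018, -0.017, -0.008, 0.001, 0.005, -0.004, 0.002, 0.008, 0.01, 0.011, 0.009, 0.0, 0.002, 0.005, 0.006, 0.006, 0.005, 0.0, 0.001, 0.002, 0.003, 0.003, 0.002, 0.0, 0.001, 0.002, 0.003, 0.004, 0.002, 0.001]
y [-0.049, -0.05, -0.047, -0.043, -0.038, -0.038, -0.033, -0.028, -0.023, -0.019, -0.015, -0.015, -0.013, -0.01, -0.007, -0.005, -0.003, -0.003, -0.002, -0.0, 0.001, 0.002, 0.003, 0.003, 0.004, 0.005, 0.006, 0.007, 0.007, 0.007]
```

Call:
move_arm --fingers '[0.1,0.1,0.1,0.1,0.1]' --pt "0 -0.08 0" --pt "0 -0.09 0" --pt "0 -0.05 0" --pt "0 0.01 0" --pt "0 0.06 0" --roll '[0,0,0,0,0]'

```text
time_s: 17.95
tcp_pos: [0.4171, -0.0378, 0.2961]
eef_rot: [-179.5, -2.6, -179.5]
contact_force: [-0.1, 0.4, -8.5]
gripper_width: 0.0196
```

```bash
python3 - <<'E'
from plan import *
run([-6,-1,3,5,4],0,plan=False,ncap=2); plan(0.008,umax=.028,wy=.03)
E
```

```text
t 18.05 meas [(0.011, -0.008, -0.0002, 716), (0.0077, 0.0004, 0.0004, 655)] th,om,b,v [-0.0125 -0.0838 -0.0024  0.    ] z -0.216 sd [0.0039 0.0165 0.0019]
tcp [ 0.4172 -0.0377  0.2962] rot [-179.48   -2.59 -179.45] phi -0.0091 lamp [ 0.4148 -0.0385  0.2109] lens [ 0.6214 -0.0379  0.4638]
rows [20, 17, 10, 5, 2, 0, 0, 0, 0, -1, -1, 0, -1, -1, -1, -1, 0, 0, 0, 0, 0, 0, 0, 0, 0, 0, 0, 0, 0, 0]
cum units first [0.255 0.465 0.589 0.652 0.679 0.679]
th [0.031, 0.049, 0.041, 0.027, 0.016, 0.007, 0.003, 0.002, 0.0, -0.001, -0.001, 0.0, -0.0, -0.001, -0.001, -0.001, -0.001, -0.0, -0.0, -0.001, -0.001, -0.001, -0.001, -0.0, -0.0, -0.001, -0.001, -0.001, -0.0, -0.0]
y [-0.018, -0.001, 0.009, 0.014, 0.016, 0.016, 0.016, 0.016, 0.015, 0.014, 0.014, 0.014, 0.013, 0.013, 0.012, 0.011, 0.011, 0.011, 0.011, 0.01, 0.01, 0.01, 0.009, 0.009, 0.009, 0.009, 0.009, 0.008, 0.008, 0.008]
```

Call:
move_arm --fingers '[0.1,0.1,0.1,0.1,0.1]' --pt "0 0.25 0" --pt "0 0.46 0" --pt "0 0.58 0" --pt "0 0.64 0" --pt "0 0.66 0" --roll '[0,0,0,0,0]'

```text
time_s: 18.55
tcp_pos: [0.4166, 0.0154, 0.2957]
eef_rot: [-179.5, -2.6, -179.4]
contact_force: [0.9, -0.7, -7.7]
gripper_width: 0.0195
```

```bash
python3 - <<'E'
from plan import *
run([20,17,10,5,2],0,plan=False,ncap=3); plan(0.008,umax=.028,wy=.03)
E
```

```text
t 18.7 meas [(0.0287, -0.002, 0.0003, 745), (0.0195, -0.0043, 0.0002, 652), (0.0204, 0.0029, 0.0003, 749)] th,om,b,v [ 0.0006 -0.0358 -0.0022  0.    ] z -0.03 sd [0.0036 0.0165 0.0019]
tcp [0.4166 0.0148 0.2957] rot [-179.46   -2.6  -179.45] phi -0.0094 lamp [0.4142 0.0139 0.2104] lens [0.6209 0.0117 0.4633]
rows [6, 4, 2, 0, -1, 0, -1, -2, -2, -2, -1, 0, -1, -1, -1, -1, -1, 0, -1, -1, -1, 0, 0, 0, 0, 0, 0, 0, 0, 0]
cum units first [0.08  0.135 0.154 0.15  0.139 0.139]
th [0.014, 0.017, 0.012, 0.006, 0.002, 0.003, 0.0, -0.002, -0.003, -0.004, -0.003, -0.0, -0.001, -0.002, -0.002, -0.002, -0.002, -0.0, -0.0, -0.001, -0.001, -0.001, -0.001, -0.0, -0.0, -0.001, -0.001, -0.002, -0.001, -0.0]
y [0.02, 0.025, 0.026, 0.026, 0.025, 0.025, 0.024, 0.022, 0.02, 0.018, 0.017, 0.017, 0.016, 0.015, 0.014, 0.013, 0.012, 0.012, 0.012, 0.011, 0.011, 0.01, 0.01, 0.01, 0.01, 0.009, 0.009, 0.008, 0.008, 0.008]
```

Call:
move_arm --fingers '[0.1,0.1,0.1,0.1,0.1]' --pt "0 0.07 0" --pt "0 0.11 0" --pt "0 0.12 0" --pt "0 0.11 0" --pt "0 0.1 0" --roll '[0,0,0,0,0]'

```text
time_s: 19.2
tcp_pos: [0.4165, 0.0227, 0.2956]
eef_rot: [-179.5, -2.6, -179.4]
contact_force: [-0.2, -0.3, -7.9]
gripper_width: 0.0197
```

```bash
python3 - <<'E'
from plan import *
run([6,3,1,-1,-1],0,plan=False,ncap=3); plan(0.008,umax=.028,wy=.03)
E
```

```text
t 19.35 meas [(0.0211, 0.0063, 0.0005, 750), (0.0144, -0.0066, -0.0, 650), (0.0211, 0.0025, -0.0001, 750)] th,om,b,v [ 0.0046  0.0127 -0.0024 -0.    ] z 0.061 sd [0.0036 0.0165 0.0018]
tcp [0.4165 0.0227 0.2956] rot [-179.46   -2.6  -179.46] phi -0.0095 lamp [0.4141 0.0218 0.2103] lens [0.6208 0.0194 0.4633]
rows [-6, -5, -3, -1, -1, 0, 0, 0, 0, 0, 0, 0, 0, 0, 0, 0, 0, 0, 0, 0, 0, 0, 0, 0, 0, 0, 0, 0, 0, 0]
cum units first [-0.07  -0.129 -0.164 -0.182 -0.191 -0.191]
th [-0.008, -0.013, -0.011, -0.008, -0.005, -0.002, -0.001, -0.001, -0.0, -0.0, 0.0, -0.0, 0.0, 0.0, 0.0, 0.0, 0.0, 0.0, 0.0, 0.0, 0.0, 0.0, 0.0, 0.0, 0.0, 0.0, 0.0, 0.0, 0.0, 0.0]
y [0.016, 0.012, 0.009, 0.007, 0.007, 0.007, 0.006, 0.006, 0.007, 0.007, 0.007, 0.007, 0.007, 0.007, 0.007, 0.007, 0.007, 0.007, 0.007, 0.008, 0.008, 0.008, 0.008, 0.008, 0.008, 0.008, 0.008, 0.008, 0.008, 0.008]
```

Call:
move_arm --fingers '[0.1,0.1,0.1,0.1,0.1]' --pt "0 -0.07 0" --pt "0 -0.13 0" --pt "0 -0.16 0" --pt "0 -0.18 0" --pt "0 -0.19 0" --roll '[0,0,0,0,0]'

```text
time_s: 19.85
tcp_pos: [0.4166, 0.0072, 0.2957]
eef_rot: [-179.5, -2.6, -179.5]
contact_force: [-0.1, -0.5, -8.4]
gripper_width: 0.0195
```

```bash
python3 - <<'E'
from plan import *
run([-6,-5,-3,-1,-1],0,plan=False,ncap=3); plan(0.008,umax=.028,wy=.03)
E
```

```text
t 20.0 meas [(0.0134, 0.0031, -0.0001, 740), (0.0015, -0.013, -0.0005, 652), (0.0173, 0.0085, 0.0001, 744)] th,om,b,v [-0.0026  0.0103 -0.0023 -0.    ] z -0.018 sd [0.0035 0.0165 0.0018]
tcp [0.4166 0.0074 0.2957] rot [-179.46   -2.6  -179.47] phi -0.0094 lamp [0.4143 0.0066 0.2104] lens [0.621  0.005  0.4634]
rows [2, 2, 1, 0, 0, 0, 0, 0, 0, 0, 0, 0, 0, 0, 0, 0, 0, 0, 0, 0, 0, 0, 0, 0, 0, 0, 0, 0, 0, 0]
cum units first [0.03  0.052 0.062 0.064 0.064 0.064]
th [0.004, 0.006, 0.005, 0.003, 0.001, 0.001, 0.0, -0.0, -0.001, -0.001, -0.001, 0.0, -0.0, -0.0, -0.001, -0.0, -0.0, -0.0, -0.0, -0.0, -0.0, -0.0, -0.0, -0.0, -0.0, -0.0, -0.0, -0.0, -0.0, -0.0]
y [0.009, 0.011, 0.012, 0.012, 0.012, 0.012, 0.011, 0.011, 0.011, 0.01, 0.01, 0.01, 0.01, 0.01, 0.009, 0.009, 0.009, 0.009, 0.009, 0.009, 0.009, 0.009, 0.008, 0.008, 0.008, 0.008, 0.008, 0.008, 0.008, 0.008]
```

Call:
move_arm --fingers '[0.1,0.1,0.1,0.1,0.1]' --pt "0 0.03 0" --pt "0 0.05 0" --pt "0 0.06 0" --pt "0 0.06 0" --pt "0 0.06 0" --roll '[0,0,0,0,0]'

```text
time_s: 20.5
tcp_pos: [0.4166, 0.0123, 0.2957]
eef_rot: [-179.5, -2.6, -179.5]
contact_force: [-0.6, -0.4, -7.8]
gripper_width: 0.0195
```

```bash
python3 - <<'E'
from plan import *
run([2,2,1,0,0],0,plan=False,ncap=3); plan(0.008,umax=.028,wy=.03)
E
```

```text
t 20.65 meas [(0.0235, 0.0068, 0.0001, 742), (0.0256, 0.0031, 0.0004, 652), (0.0254, 0.0009, 0.0002, 741)] th,om,b,v [ 0.0103  0.0121 -0.0027 -0.    ] z 0.121 sd [0.0035 0.0165 0.0018]
tcp [0.4166 0.0122 0.2957] rot [-179.46   -2.6  -179.47] phi -0.0094 lamp [0.4142 0.0114 0.2104] lens [0.621  0.008  0.4634]
rows [-18, -13, -6, -1, 1, 0, 3, 3, 3, 3, 2, 0, 2, 2, 2, 2, 1, 0, 1, 1, 1, 1, 1, 0, 1, 1, 1, 1, 0, 0]
cum units first [-0.225 -0.39  -0.463 -0.475 -0.461 -0.461]
th [-0.032, -0.046, -0.035, -0.019, -0.009, -0.007, -0.001, 0.004, 0.006, 0.007, 0.006, -0.0, 0.002, 0.004, 0.005, 0.004, 0.004, 0.0, 0.001, 0.002, 0.002, 0.002, 0.002, 0.0, 0.001, 0.002, 0.003, 0.003, 0.001, 0.0]
y [-0.007, -0.02, -0.026, -0.027, -0.025, -0.025, -0.023, -0.019, -0.016, -0.013, -0.01, -0.01, -0.008, -0.006, -0.004, -0.002, -0.001, -0.001, 0.0, 0.001, 0.002, 0.003, 0.004, 0.004, 0.005, 0.005, 0.006, 0.007, 0.007, 0.007]
```

Call:
move_arm --fingers '[0.1,0.1,0.1,0.1,0.1]' --pt "0 -0.18 0" --pt "0 -0.32 0" --pt "0 -0.37 0" --pt "0 -0.38 0" --pt "0 -0.37 0" --roll '[0,0,0,0,0]'

```text
time_s: 21.15
tcp_pos: [0.4169, -0.0175, 0.2959]
eef_rot: [-179.5, -2.6, -179.5]
contact_force: [-0.1, -0.9, -7.5]
gripper_width: 0.0195
```

```bash
python3 - <<'E'
from plan import *
run([-14,-11,-4,-1,1],0,plan=False,ncap=3); plan(0.008,umax=.028,wy=.03)
E
```

```text
t 21.3 meas [(0.0112, -0.0011, 0.0, 730), (0.0031, -0.0093, -0.0002, 651), (0.0129, 0.0053, 0.0003, 732)] th,om,b,v [-0.0054 -0.0044 -0.0026  0.    ] z -0.062 sd [0.0035 0.0165 0.0017]
tcp [ 0.4169 -0.0171  0.296 ] rot [-179.47   -2.59 -179.45] phi -0.0092 lamp [ 0.4146 -0.0179  0.2107] lens [ 0.6213 -0.0185  0.4636]
rows [2, 3, 3, 2, 2, 0, 2, 2, 2, 1, 1, 0, 1, 1, 1, 1, 0, 0, 0, 0, 0, 0, 0, 0, 0, 0, 0, 0, 0, 0]
cum units first [0.028 0.063 0.096 0.126 0.15  0.15 ]
th [-0.0, 0.003, 0.005, 0.006, 0.005, 0.0, 0.001, 0.003, 0.003, 0.003, 0.003, 0.0, 0.001, 0.002, 0.002, 0.002, 0.001, 0.0, 0.0, 0.001, 0.001, 0.001, 0.001, 0.0, 0.0, 0.001, 0.001, 0.001, 0.0, 0.0]
y [-0.016, -0.013, -0.01, -0.008, -0.006, -0.006, -0.004, -0.003, -0.001, 0.0, 0.001, 0.001, 0.002, 0.003, 0.004, 0.004, 0.005, 0.005, 0.005, 0.006, 0.006, 0.006, 0.007, 0.007, 0.007, 0.007, 0.007, 0.008, 0.008, 0.008]
```

Call:
move_arm --fingers '[0.1,0.1,0.1,0.1,0.1]' --pt "0 0.04 0" --pt "0 0.08 0" --pt "0 0.12 0" --pt "0 0.15 0" --pt "0 0.17 0" --roll '[0,0,0,0,0]'

```text
time_s: 21.8
tcp_pos: [0.4168, -0.0031, 0.2958]
eef_rot: [-179.5, -2.6, -179.4]
contact_force: [-1.1, 0.4, -8.6]
gripper_width: 0.0198
```

```bash
python3 - <<'E'
from plan import *
run([3,3,3,2,2],0,plan=False,ncap=3); plan(0.008,umax=.028,wy=.03)
E
```

```text
t 21.95 meas [(0.024, 0.0036, 0.0002, 735), (0.0221, 0.0009, 0.0006, 653), (0.0182, -0.0016, 0.0, 736)] th,om,b,v [ 0.003  -0.0172 -0.0027  0.    ] z 0.015 sd [0.0035 0.0165 0.0017]
tcp [ 0.4168 -0.0034  0.2958] rot [-179.47   -2.59 -179.44] phi -0.0093 lamp [ 0.4144 -0.0042  0.2105] lens [ 0.6211 -0.0059  0.4635]
rows [-6, -4, -1, 1, 1, 0, 2, 2, 2, 2, 1, 0, 1, 1, 1, 1, 1, 0, 1, 1, 1, 1, 0, 0, 0, 0, 1, 1, 0, 0]
cum units first [-0.073 -0.12  -0.131 -0.119 -0.101 -0.101]
th [-0.012, -0.016, -0.011, -0.005, -0.001, -0.003, 0.0, 0.003, 0.004, 0.004, 0.004, 0.0, 0.001, 0.002, 0.003, 0.003, 0.002, 0.0, 0.001, 0.001, 0.001, 0.001, 0.001, 0.0, 0.0, 0.001, 0.002, 0.002, 0.001, 0.0]
y [-0.01, -0.014, -0.015, -0.014, -0.012, -0.012, -0.01, -0.008, -0.006, -0.004, -0.003, -0.003, -0.001, -0.0, 0.001, 0.002, 0.003, 0.003, 0.003, 0.004, 0.005, 0.005, 0.006, 0.006, 0.006, 0.007, 0.007, 0.008, 0.008, 0.008]
```

Call:
move_arm --fingers '[0.1,0.1,0.1,0.1,0.1]' --pt "0 -0.05 0" --pt "0 -0.08 0" --pt "0 -0.08 0" --pt "0 -0.07 0" --pt "0 -0.06 0" --roll '[0,0,0,0,0]'

```text
time_s: 22.45
tcp_pos: [0.4169, -0.0082, 0.2959]
eef_rot: [-179.5, -2.6, -179.5]
contact_force: [0.6, 0.3, -8.6]
gripper_width: 0.0196
```

```bash
python3 - <<'E'
from plan import *
run([-4,-2,0,1,1],0,plan=False,ncap=3); plan(0.008,umax=.028,wy=.03)
E
```

```text
t 22.6 meas [(0.0162, -0.0004, 0.0003, 734), (0.0124, -0.0031, 0.0003, 651), (0.0136, 0.0006, 0.0002, 735)] th,om,b,v [-0.0025 -0.0113 -0.0026  0.    ] z -0.037 sd [0.0035 0.0165 0.0017]
tcp [ 0.4169 -0.0081  0.2959] rot [-179.47   -2.59 -179.43] phi -0.0093 lamp [ 0.4145 -0.0089  0.2106] lens [ 0.6212 -0.0095  0.4636]
rows [1, 1, 2, 2, 1, 0, 1, 1, 1, 1, 1, 0, 1, 1, 1, 0, 0, 0, 0, 0, 0, 0, 0, 0, 0, 0, 0, 0, 0, 0]
cum units first [0.012 0.03  0.05  0.07  0.086 0.086]
th [-0.001, 0.001, 0.002, 0.003, 0.003, -0.0, 0.001, 0.002, 0.002, 0.002, 0.002, 0.0, 0.001, 0.001, 0.001, 0.001, 0.001, 0.0, 0.0, 0.001, 0.001, 0.001, 0.0, 0.0, 0.0, 0.0, 0.001, 0.001, 0.0, 0.0]
y [-0.008, -0.006, -0.005, -0.003, -0.002, -0.002, -0.001, 0.0, 0.001, 0.002, 0.003, 0.003, 0.004, 0.004, 0.005, 0.005, 0.006, 0.006, 0.006, 0.006, 0.007, 0.007, 0.007, 0.007, 0.007, 0.007, 0.008, 0.008, 0.008, 0.008]
```

Call:
move_arm --fingers '[0.1,0.1,0.1,0.1,0.1]' --pt "0 0.02 0" --pt "0 0.05 0" --pt "0 0.08 0" --pt "0 0.1 0" --pt "0 0.12 0" --roll '[0,0,0,0,0]'

```text
time_s: 23.1
tcp_pos: [0.4168, 0.0017, 0.2958]
eef_rot: [-179.5, -2.6, -179.4]
contact_force: [0.0, -0.0, -7.5]
gripper_width: 0.0198
```

```bash
python3 - <<'E'
from plan import *
run([2,2,2,2,2],0,plan=False,ncap=3); plan(0.008,umax=.028,wy=.03)
E
```

```text
t 23.25 meas [(0.0211, -0.0008, 0.0003, 736), (0.02, 0.0009, 0.0003, 653), (0.018, 0.0004, 0.0004, 741)] th,om,b,v [ 0.0015 -0.0177 -0.0026  0.    ] z -0.002 sd [0.0034 0.0165 0.0017]
tcp [0.4168 0.0016 0.2958] rot [-179.47   -2.59 -179.41] phi -0.0093 lamp [0.4144 0.0008 0.2105] lens [ 0.6211 -0.0008  0.4635]
rows [-2, -1, 0, 1, 1, 0, 1, 1, 1, 1, 1, 0, 1, 1, 1, 0, 0, 0, 0, 0, 0, 0, 0, 0, 0, 0, 0, 0, 0, 0]
cum units first [-0.023 -0.036 -0.036 -0.029 -0.02  -0.02 ]
th [-0.004, -0.005, -0.003, -0.001, 0.0, -0.001, 0.0, 0.001, 0.002, 0.002, 0.002, 0.0, 0.0, 0.001, 0.001, 0.001, 0.001, 0.0, 0.0, 0.0, 0.001, 0.001, 0.0, 0.0, 0.0, 0.0, 0.001, 0.001, 0.0, 0.0]
y [-0.001, -0.002, -0.002, -0.001, -0.001, -0.001, 0.0, 0.001, 0.002, 0.003, 0.003, 0.003, 0.004, 0.005, 0.005, 0.005, 0.006, 0.006, 0.006, 0.006, 0.007, 0.007, 0.007, 0.007, 0.007, 0.007, 0.008, 0.008, 0.008, 0.008]
```

Call:
move_arm --fingers '[0.1,0.1,0.1,0.1,0.1]' --pt "0 -0.02 0" --pt "0 -0.04 0" --pt "0 -0.04 0" --pt "0 -0.03 0" --pt "0 -0.02 0" --roll '[0,0,0,0,0]'

```text
time_s: 23.75
tcp_pos: [0.4168, 0.0, 0.2958]
eef_rot: [-179.5, -2.6, -179.4]
contact_force: [0.8, 1.4, -8.6]
gripper_width: 0.0194
```

```bash
python3 - <<'E'
from plan import *
run([-2,-1,0,1,1],0,plan=False,ncap=4); plan(0.008,umax=.028,wy=.03)
E
```

```text
t 23.95 meas [(0.0141, -0.0023, 0.0002, 736), (0.0097, -0.0039, 0.0001, 652), (0.0127, 0.0024, 0.0004, 742), (0.0029, -0.0076, -0.0, 651)] th,om,b,v [-0.0083 -0.0172 -0.0024  0.    ] z -0.105 sd [0.0033 0.0165 0.0016]
tcp [4.168e-01 1.000e-04 2.958e-01] rot [-179.47   -2.6  -179.41] phi -0.0093 lamp [ 0.4144 -0.0007  0.2105] lens [0.6211 0.0011 0.4634]
rows [14, 11, 5, 1, 0, 0, -2, -2, -2, -2, -2, 0, -1, -2, -1, -1, -1, 0, -1, -1, -1, -1, 0, 0, 0, -1, -1, -1, 0, 0]
cum units first [0.175 0.307 0.37  0.386 0.381 0.381]
th [0.024, 0.035, 0.027, 0.016, 0.008, 0.005, 0.001, -0.002, -0.004, -0.004, -0.004, 0.0, -0.001, -0.003, -0.003, -0.003, -0.002, -0.0, -0.001, -0.001, -0.002, -0.002, -0.001, -0.0, -0.001, -0.001, -0.002, -0.002, -0.001, -0.0]
y [0.013, 0.024, 0.029, 0.03, 0.03, 0.03, 0.028, 0.026, 0.024, 0.022, 0.02, 0.02, 0.019, 0.017, 0.016, 0.015, 0.014, 0.014, 0.013, 0.012, 0.012, 0.011, 0.011, 0.011, 0.01, 0.01, 0.009, 0.009, 0.009, 0.009]
```

Call:
move_arm --fingers '[0.1,0.1,0.1,0.1,0.1]' --pt "0 0.15 0" --pt "0 0.26 0" --pt "0 0.31 0" --pt "0 0.32 0" --pt "0 0.31 0" --roll '[0,0,0,0,0]'

```text
time_s: 24.45
tcp_pos: [0.4165, 0.0252, 0.2956]
eef_rot: [-179.5, -2.6, -179.4]
contact_force: [0.4, 0.2, -7.1]
gripper_width: 0.0197
```

```bash
python3 - <<'E'
from plan import *
run([12,9,4,1,-1],0,plan=False,ncap=3); plan(0.008,umax=.028,wy=.03)
E
```

```text
t 24.6 meas [(0.0243, 0.0069, 0.0003, 752), (0.0245, 0.0019, 0.0007, 652), (0.0229, -0.0009, 0.0002, 751)] th,om,b,v [ 0.0085  0.0093 -0.0026 -0.    ] z 0.099 sd [0.0034 0.0165 0.0016]
tcp [0.4165 0.0247 0.2956] rot [-179.46   -2.59 -179.41] phi -0.0094 lamp [0.4141 0.0239 0.2103] lens [0.6208 0.0212 0.4633]
rows [-11, -9, -5, -2, 0, 0, 1, 1, 1, 1, 1, 0, 1, 1, 1, 1, 0, 0, 0, 0, 0, 0, 0, 0, 0, 0, 0, 0, 0, 0]
cum units first [-0.137 -0.245 -0.303 -0.326 -0.331 -0.331]
th [-0.017, -0.027, -0.022, -0.014, -0.007, -0.004, -0.001, 0.0, 0.001, 0.002, 0.002, -0.0, 0.0, 0.001, 0.002, 0.002, 0.001, 0.0, 0.0, 0.001, 0.001, 0.001, 0.001, 0.0, 0.0, 0.001, 0.001, 0.001, 0.0, 0.0]
y [0.013, 0.004, -0.0, -0.002, -0.003, -0.003, -0.002, -0.001, -0.0, 0.001, 0.002, 0.002, 0.002, 0.003, 0.004, 0.004, 0.005, 0.005, 0.005, 0.006, 0.006, 0.006, 0.007, 0.007, 0.007, 0.007, 0.007, 0.008, 0.008, 0.008]
```

Call:
move_arm --fingers '[0.1,0.1,0.1,0.1,0.1]' --pt "0 -0.13 0" --pt "0 -0.23 0" --pt "0 -0.28 0" --pt "0 -0.3 0" --pt "0 -0.3 0" --roll '[0,0,0,0,0]'

```text
time_s: 25.1
tcp_pos: [0.4167, 0.0003, 0.2958]
eef_rot: [-179.5, -2.6, -179.5]
contact_force: [0.2, -0.6, -8.7]
gripper_width: 0.0195
```

```bash
python3 - <<'E'
from plan import *
run([-10,-8,-4,-2,0],0,plan=False,ncap=3); plan(0.008,umax=.028,wy=.03)
print("to stand"); plan(.303,N=42,umax=.025,hold=(5,11,17,23,29,35,41),wy=.15)
E
```

```text
t 25.25 meas [(0.0112, 0.0006, 0.0006, 741), (0.0167, 0.0039, 0.0007, 652), (0.0114, -0.0046, -0.0001, 742)] th,om,b,v [-0.0001  0.0089 -0.0026  0.    ] z 0.008 sd [0.0034 0.0165 0.0016]
tcp [0.4168 0.0008 0.2958] rot [-179.47   -2.59 -179.42] phi -0.0093 lamp [ 0.4144 -0.      0.2105] lens [ 6.211e-01 -1.000e-04  4.634e-01]
rows [-4, -2, 0, 1, 1, 0, 1, 1, 1, 1, 1, 0, 1, 1, 1, 1, 0, 0, 0, 0, 0, 0, 0, 0, 0, 0, 0, 0, 0, 0]
cum units first [-0.044 -0.072 -0.078 -0.07  -0.059 -0.059]
th [-0.008, -0.01, -0.007, -0.003, -0.0, -0.002, 0.0, 0.002, 0.003, 0.003, 0.002, 0.0, 0.001, 0.001, 0.002, 0.002, 0.001, 0.0, 0.0, 0.001, 0.001, 0.001, 0.001, 0.0, 0.0, 0.001, 0.001, 0.001, 0.0, 0.0]
y [-0.004, -0.006, -0.006, -0.006, -0.005, -0.005, -0.004, -0.002, -0.001, 0.0, 0.001, 0.001, 0.002, 0.003, 0.004, 0.004, 0.005, 0.005, 0.005, 0.006, 0.006, 0.006, 0.007, 0.007, 0.007, 0.007, 0.007, 0.008, 0.008, 0.008]
to stand
rows [-22, -20, -13, -5, -1, 0, 8, 12, 15, 16, 13, 0, 15, 20, 21, 20, 15, 0, 14, 18, 18, 17, 13, 0, 11, 14, 14, 12, 9, 0, 8, 10, 10, 9, 6, 0, 5, 7, 7, 6, 2, 0]
cum units first [-0.275 -0.528 -0.686 -0.755 -0.764 -0.764]
th [-0.053, -0.081, -0.08, -0.065, -0.052, -0.047, -0.03, -0.013, 0.001, 0.01, 0.007, -0.027, -0.01, 0.013, 0.027, 0.032, 0.025, -0.014, -0.001, 0.019, 0.03, 0.033, 0.026, -0.007, 0.003, 0.017, 0.025, 0.027, 0.021, -0.002, 0.004, 0.015, 0.02, 0.022, 0.018, 0.002, 0.007, 0.015, 0.019, 0.02, 0.012, 0.005]
y [-0.022, -0.042, -0.055, -0.06, -0.061, -0.061, -0.053, -0.041, -0.026, -0.01, 0.004, 0.004, 0.019, 0.039, 0.06, 0.08, 0.095, 0.095, 0.109, 0.127, 0.146, 0.162, 0.175, 0.175, 0.186, 0.2, 0.214, 0.226, 0.235, 0.235, 0.243, 0.252, 0.262, 0.271, 0.277, 0.277, 0.282, 0.289, 0.296, 0.301, 0.303, 0.303]
```

Call:
move_arm --fingers '[0.1,0.1,0.1,0.1,0.1]' --pt "0 -0.03 0" --pt "0 -0.05 0" --pt "0 -0.05 0" --pt "0 -0.04 0" --pt "0 -0.03 0" --roll '[0,0,0,0,0]'

```text
time_s: 25.75
tcp_pos: [0.4168, -0.0015, 0.2958]
eef_rot: [-179.5, -2.6, -179.4]
contact_force: [0.1, -0.2, -8.2]
gripper_width: 0.0197
```

```bash
python3 - <<'E'
from plan import *
run([-2,-2,0,1,1],0,plan=False,ncap=3); plan(0.008,umax=.028,wy=.03)
E
```

```text
t 25.9 meas [(0.0084, -0.0088, 0.0002, 734), (-0.0092, -0.0178, -0.0, 651), (0.0055, 0.0079, 0.0002, 741)] th,om,b,v [-0.0163 -0.0284 -0.0021  0.    ] z -0.201 sd [0.0034 0.0165 0.0016]
tcp [ 0.4168 -0.0015  0.2958] rot [-179.46   -2.59 -179.4 ] phi -0.0093 lamp [ 0.4144 -0.0024  0.2105] lens [ 0.6211 -0.0011  0.4635]
rows [28, 22, 10, 2, -1, 0, -4, -5, -5, -5, -4, 0, -3, -3, -3, -3, -2, 0, -2, -2, -2, -1, -1, 0, -1, -1, -1, -1, 0, 0]
cum units first [0.35  0.619 0.743 0.77  0.755 0.755]
th [0.049, 0.072, 0.057, 0.032, 0.015, 0.011, 0.002, -0.005, -0.009, -0.01, -0.009, 0.0, -0.002, -0.006, -0.007, -0.007, -0.005, -0.0, -0.001, -0.003, -0.004, -0.003, -0.003, -0.0, -0.001, -0.003, -0.004, -0.005, -0.002, -0.001]
y [0.026, 0.047, 0.057, 0.059, 0.058, 0.058, 0.054, 0.049, 0.044, 0.039, 0.036, 0.036, 0.033, 0.029, 0.026, 0.023, 0.021, 0.021, 0.02, 0.018, 0.017, 0.015, 0.014, 0.014, 0.013, 0.012, 0.01, 0.009, 0.009, 0.009]
```

```bash
python3 - <<'E'
from plan import *
plan(.303,N=36,umax=.028,hold=(8,16,24,32),wy=.12,wt=.08)
E
```

```text
rows [-15, -12, -5, 3, 10, 14, 16, 13, 0, 15, 21, 23, 23, 22, 19, 13, 0, 11, 15, 15, 15, 13, 12, 8, 0, 6, 8, 9, 8, 8, 7, 5, 0, 3, 1, 1]
cum units first [-0.183 -0.335 -0.392 -0.352 -0.231 -0.054]
th [-0.055, -0.073, -0.067, -0.048, -0.027, -0.008, 0.004, 0.002, -0.031, -0.014, 0.011, 0.028, 0.037, 0.041, 0.04, 0.028, -0.009, -0.001, 0.015, 0.025, 0.029, 0.03, 0.028, 0.019, -0.002, 0.002, 0.011, 0.017, 0.02, 0.021, 0.021, 0.018, 0.005, 0.007, 0.005, 0.002]
y [-0.017, -0.029, -0.034, -0.03, -0.021, -0.007, 0.009, 0.022, 0.022, 0.037, 0.058, 0.081, 0.103, 0.125, 0.144, 0.157, 0.157, 0.169, 0.184, 0.199, 0.214, 0.227, 0.239, 0.246, 0.246, 0.253, 0.261, 0.27, 0.278, 0.286, 0.293, 0.298, 0.298, 0.301, 0.303, 0.303]
```

Call:
move_arm --fingers '[0.1,0.1,0.1,0.1,0.1]' --pt "0 -0.18 0" --pt "0 -0.33 0" --pt "0 -0.39 0" --pt "0 -0.35 0" --pt "0 -0.23 0" --roll '[0,0,0,0,0]'

```text
time_s: 26.4
tcp_pos: [0.417, -0.02, 0.2959]
eef_rot: [-179.5, -2.6, -179.5]
contact_force: [-0.6, -0.9, -9.2]
gripper_width: 0.0197
```

Call:
move_arm --fingers '[0.1,0.1,0.1]' --pt "0 0.18 0" --pt "0 0.38 0" --pt "0 0.54 0" --roll '[0,0,0]'

```text
time_s: 26.7
tcp_pos: [0.4165, 0.0247, 0.2956]
eef_rot: [-179.5, -2.6, -179.5]
contact_force: [-1.0, 0.4, -7.8]
gripper_width: 0.0192
```

```bash
python3 - <<'E'
from plan import *
run([-14,-12,-5,3,10,14,16,13],0,plan=False,ncap=2)
plan(.303,N=34,umax=.03,hold=(7,15,23,31),wy=.12,wt=.08)
E
```

```text
t 26.8 meas [(0.0304, 0.0126, 0.0004, 750), (0.0075, -0.0053, 0.0001, 651)] th,om,b,v [-1.960e-02 -2.575e-01 -2.400e-03  1.000e-04] z -0.465 sd [0.0037 0.0165 0.0016]
tcp [0.4167 0.0251 0.2955] rot [-179.5    -2.58 -179.4 ] phi -0.0087 lamp [0.4144 0.0243 0.2103] lens [0.621  0.0251 0.4632]
rows [7, 12, 15, 17, 18, 17, 12, 0, 12, 16, 17, 16, 15, 13, 9, 0, 7, 9, 10, 9, 8, 7, 5, 0, 4, 5, 5, 5, 5, 4, 3, 0, 0, 1]
cum units first [0.082 0.227 0.412 0.622 0.844 1.054]
th [-0.022, -0.01, 0.003, 0.015, 0.023, 0.026, 0.018, -0.015, -0.005, 0.013, 0.025, 0.03, 0.032, 0.03, 0.021, -0.004, 0.0, 0.01, 0.016, 0.018, 0.019, 0.017, 0.012, -0.001, 0.001, 0.006, 0.01, 0.011, 0.012, 0.012, 0.01, 0.003, 0.001, 0.0]
y [0.031, 0.042, 0.057, 0.074, 0.092, 0.109, 0.121, 0.121, 0.132, 0.148, 0.165, 0.181, 0.196, 0.209, 0.218, 0.218, 0.225, 0.234, 0.244, 0.253, 0.261, 0.268, 0.272, 0.272, 0.276, 0.281, 0.286, 0.291, 0.295, 0.299, 0.302, 0.302, 0.303, 0.303]
```

Call:
move_arm --fingers '[0.1,0.1,0.1,0.1]' --pt "0 0.09 0" --pt "0 0.24 0" --pt "0 0.43 0" --pt "0 0.64 0" --roll '[0.001,0.002,0.003,0.004]'

```text
time_s: 27.2
tcp_pos: [0.4161, 0.0771, 0.2952]
eef_rot: [-179.5, -2.6, 179.8]
contact_force: [-0.3, -0.8, -8.1]
gripper_width: 0.0195
```

Call:
move_arm --fingers '[0.1,0.1,0.1]' --pt "0 0.23 0" --pt "0 0.44 0" --pt "0 0.6 0" --roll '[0.001,0.002,0.004]'

```text
time_s: 27.5
tcp_pos: [0.4162, 0.1265, 0.2947]
eef_rot: [-179.5, -2.6, 179.1]
contact_force: [-0.7, 0.6, -9.0]
gripper_width: 0.0193
```

```bash
python3 - <<'E'
from plan import *
run([6,11,14,16,17,16,12],0,plan=False,ncap=2)
plan(.303,N=34,umax=.03,hold=(7,15,23,31),wy=.12,wt=.08)
E
```

```text
t 27.6 meas [(0.033, 0.0038, 0.0002, 605), (0.0121, -0.0034, 0.0003, 681)] th,om,b,v [-1.690e-02 -2.513e-01 -2.400e-03  1.000e-04] z -0.431 sd [0.0037 0.0165 0.0015]
tcp [0.4163 0.1267 0.2946] rot [-179.45   -2.56  179.15] phi -0.0095 lamp [0.414  0.126  0.2093] lens [0.6205 0.1205 0.4623]
rows [14, 18, 18, 17, 16, 13, 9, 0, 6, 8, 8, 8, 7, 6, 4, 0, 3, 3, 3, 3, 3, 2, 1, 0, 1, 1, 1, 1, 1, 1, 1, 0, 0, 0]
cum units first [0.171 0.397 0.627 0.842 1.035 1.2  ]
th [-0.001, 0.02, 0.032, 0.036, 0.037, 0.034, 0.024, -0.001, 0.002, 0.011, 0.016, 0.018, 0.017, 0.015, 0.011, 0.0, 0.001, 0.005, 0.006, 0.007, 0.007, 0.006, 0.004, -0.0, 0.0, 0.001, 0.002, 0.002, 0.002, 0.002, 0.001, -0.0, -0.001, -0.0]
y [0.14, 0.158, 0.176, 0.193, 0.209, 0.222, 0.231, 0.231, 0.237, 0.246, 0.254, 0.262, 0.269, 0.274, 0.278, 0.278, 0.281, 0.284, 0.287, 0.29, 0.293, 0.295, 0.296, 0.296, 0.297, 0.298, 0.299, 0.3, 0.301, 0.302, 0.303, 0.303, 0.303, 0.303]
```

Call:
move_arm --fingers '[0.1,0.1,0.1,0.1]' --pt "0.05 0.17 0" --pt "0.15 0.4 0" --pt "0.25 0.62 0" --pt "0.35 0.83 0" --roll '[0,0,0,0]'

```text
time_s: 28.0
tcp_pos: [0.389, 0.1939, 0.2952]
eef_rot: [-179.4, -2.6, 179.1]
contact_force: [-0.2, 0.1, -8.2]
gripper_width: 0.0193
```

Call:
move_arm --fingers '[0.1,0.1,0.1]' --pt "0.12 0.2 0" --pt "0.24 0.36 0" --pt "0.3 0.47 0" --roll '[0,0,0]'

```text
time_s: 28.3
tcp_pos: [0.365, 0.2323, 0.2959]
eef_rot: [-179.4, -2.6, 179.1]
contact_force: [-0.1, 0.1, -8.9]
gripper_width: 0.0196
```

```bash
python3 - <<'E'
from plan import *
run([14,18,18,17,16,13,9],0,plan=False,ncap=2)
plan(.302,N=34,umax=.03,hold=(5,11,17,23,29),wy=.08,wt=.08)
E
```

```text
t 28.4 meas [(0.0437, 0.0031, 0.0001, 611), (0.0245, -0.0053, 0.0, 724)] th,om,b,v [-2.000e-04 -1.851e-01 -2.400e-03  1.000e-04] z -0.187 sd [0.0037 0.0165 0.0015]
tcp [0.3653 0.2325 0.2959] rot [-179.45   -2.56  179.17] phi -0.0097 lamp [0.363  0.2317 0.2106] lens [0.5694 0.2235 0.4637]
rows [7, 9, 9, 8, 5, 0, 3, 4, 4, 4, 2, 0, 2, 2, 2, 2, 1, 0, 1, 1, 1, 1, 0, 0, 0, 0, 0, 0, 0, 0, 0, 0, 0, 0]
cum units first [0.092 0.21  0.324 0.42  0.483 0.483]
th [0.005, 0.015, 0.021, 0.021, 0.016, 0.002, 0.003, 0.007, 0.01, 0.01, 0.007, 0.001, 0.001, 0.003, 0.004, 0.004, 0.003, 0.0, 0.001, 0.002, 0.002, 0.002, 0.002, 0.0, 0.0, 0.001, 0.001, 0.001, 0.001, 0.0, 0.001, 0.001, 0.001, 0.0]
y [0.239, 0.248, 0.258, 0.265, 0.27, 0.27, 0.274, 0.278, 0.282, 0.286, 0.288, 0.288, 0.29, 0.292, 0.294, 0.295, 0.296, 0.296, 0.297, 0.298, 0.299, 0.299, 0.3, 0.3, 0.3, 0.3, 0.301, 0.301, 0.301, 0.301, 0.302, 0.302, 0.302, 0.302]
```

Call:
move_arm --fingers '[0.1,0.1,0.1,0.1,0.1]' --pt "0.05 0.09 0" --pt "0.15 0.21 0" --pt "0.25 0.32 0" --pt "0.35 0.42 0" --pt "0.4 0.48 0" --roll '[0,0,0,0,0]'

```text
time_s: 28.9
tcp_pos: [0.3331, 0.2721, 0.2971]
eef_rot: [-179.5, -2.6, 179.2]
contact_force: [0.1, -0.3, -8.6]
gripper_width: 0.0194
```

```bash
python3 - <<'E'
from plan import *
run([7,10,9,8,5],0,plan=False,ncap=2)
plan(.302,N=34,umax=.03,hold=(5,11,17,23,29),wy=.05,wt=.08)
E
```

```text
t 29.0 meas [(0.0404, 0.0092, 0.0002, 607), (0.0262, -0.0054, 0.0002, 761)] th,om,b,v [ 0.0078 -0.0958 -0.0026  0.    ] z -0.014 sd [0.0036 0.0165 0.0015]
tcp [0.3333 0.272  0.2971] rot [-179.46   -2.55  179.26] phi -0.0094 lamp [0.331  0.2713 0.2118] lens [0.5374 0.263  0.4649]
rows [-5, -3, -1, 1, 2, 0, 3, 4, 4, 3, 2, 0, 2, 2, 2, 2, 1, 0, 1, 1, 1, 1, 1, 0, 1, 1, 1, 1, 0, 0, 1, 1, 0, -2]
cum units first [-0.056 -0.095 -0.102 -0.086 -0.064 -0.064]
th [-0.009, -0.015, -0.011, -0.005, -0.002, -0.005, -0.0, 0.005, 0.007, 0.008, 0.007, 0.0, 0.002, 0.004, 0.006, 0.006, 0.005, 0.001, 0.002, 0.003, 0.004, 0.004, 0.003, 0.002, 0.002, 0.003, 0.004, 0.005, 0.005, 0.004, 0.005, 0.007, 0.007, 0.003]
y [0.267, 0.264, 0.263, 0.264, 0.266, 0.266, 0.269, 0.273, 0.276, 0.28, 0.282, 0.282, 0.284, 0.287, 0.289, 0.291, 0.292, 0.292, 0.293, 0.295, 0.296, 0.297, 0.298, 0.298, 0.298, 0.299, 0.3, 0.3, 0.301, 0.301, 0.301, 0.302, 0.302, 0.301]
```

Call:
move_arm --fingers '[0.1,0.1,0.1,0.1,0.1]' --pt "0.05 -0.08 0" --pt "0.12 -0.13 0.1" --pt "0.2 -0.14 0.2" --pt "0.22 -0.12 0.3" --pt "0.22 -0.08 0.35" --roll '[0,0,0,0,0]'

```text
time_s: 29.5
tcp_pos: [0.3138, 0.2651, 0.2689]
eef_rot: [-179.4, -2.6, 179.3]
contact_force: [-0.2, 0.5, -7.6]
gripper_width: 0.0196
```

```bash
python3 - <<'E'
from plan import *
run([-6,-4,-1,2,3],0,plan=False,ncap=2)
plan(.302,N=34,umax=.03,hold=(5,11,17,23,29),wy=.05,wt=.08)
E
```

```text
t 29.6 meas [(0.0194, 0.0032, 0.0003, 749), (0.0121, -0.0054, 0.0004, 702)] th,om,b,v [-0.0047 -0.0456 -0.0025  0.    ] z -0.096 sd [0.0036 0.0165 0.0015]
tcp [0.3143 0.2658 0.2692] rot [-179.41   -2.58  179.28] phi -0.0102 lamp [0.312 0.265 0.184] lens [0.5185 0.26   0.437 ]
rows [4, 5, 5, 4, 3, 0, 2, 2, 2, 2, 1, 0, 1, 1, 1, 1, 1, 0, 0, 1, 0, 0, 0, 0, 0, 0, 0, 0, 0, 0, 0, 0, 0, -1]
cum units first [0.049 0.109 0.166 0.214 0.246 0.246]
th [0.001, 0.008, 0.01, 0.01, 0.008, 0.001, 0.002, 0.004, 0.005, 0.005, 0.004, 0.0, 0.001, 0.002, 0.002, 0.002, 0.002, 0.0, 0.001, 0.001, 0.002, 0.002, 0.001, 0.001, 0.001, 0.001, 0.002, 0.002, 0.002, 0.002, 0.002, 0.003, 0.003, 0.001]
y [0.269, 0.274, 0.278, 0.282, 0.285, 0.285, 0.286, 0.289, 0.291, 0.293, 0.294, 0.294, 0.295, 0.296, 0.297, 0.298, 0.298, 0.298, 0.299, 0.299, 0.3, 0.3, 0.3, 0.3, 0.301, 0.301, 0.301, 0.301, 0.302, 0.302, 0.302, 0.302, 0.302, 0.302]
```

Call:
move_arm --fingers '[0.1,0.1,0.1,0.1,0.1]' --pt "0.02 0.05 0.2" --pt "0.02 0.11 0.4" --pt "0.02 0.17 0.6" --pt "0.02 0.22 0.8" --pt "0.02 0.26 0.95" --roll '[0,0,0,0,0]'

```text
time_s: 30.1
tcp_pos: [0.3097, 0.2862, 0.1924]
eef_rot: [-179.4, -2.6, 179.3]
contact_force: [-0.0, -0.7, -7.8]
gripper_width: 0.0197
```

```bash
python3 - <<'E'
from plan import *
run([4,5,5,4,3],0,plan=False,ncap=2)
plan(.302,N=34,umax=.03,hold=(5,11,17,23,29),wy=.05,wt=.08)
d=cap("top"); cv2.imwrite("pics/top1.png",cv2.cvtColor(d["color"],cv2.COLOR_RGB2BGR)); W=d["W"].reshape(-1,3); C=d["color"].reshape(-1,3).astype(int); x,y,z=W.T
for n,m in (("arm x.59-.66",(x>.59)&(x<.66)),("tips",(x>.50)&(x<.54))):
    q=W[m&(z>.16)&(z<.18)&(y>.2)&(y<.4)]; a=q[q[:,1]>.3]; e=q[q[:,1]<.3]
    print(n,a[:,:2].mean(0).round(4) if len(a) else None,e[:,:2].mean(0).round(4) if len(e) else None,len(a),len(e))
E
```

```text
t 30.2 meas [(0.0291, 0.0015, 0.0007, 670), (0.0144, -0.014, 0.0004, 855)] th,om,b,v [-0.0044 -0.0669 -0.0023  0.    ] z -0.113 sd [0.0036 0.0165 0.0015]
tcp [0.3092 0.2856 0.1918] rot [-179.25   -2.66  179.27] phi -0.013 lamp [0.3068 0.2845 0.1065] lens [0.5137 0.2791 0.3593]
rows [10, 10, 7, 4, 2, 0, 0, -1, -1, -1, -1, 0, -1, -1, -1, -1, -1, 0, -1, -1, -1, -1, 0, 0, 0, 0, 0, 0, 0, 0, 0, 0, 0, 1]
cum units first [0.122 0.242 0.325 0.373 0.393 0.393]
th [0.015, 0.026, 0.026, 0.019, 0.013, 0.006, 0.003, 0.001, -0.001, -0.002, -0.002, 0.0, -0.0, -0.002, -0.003, -0.003, -0.002, -0.0, -0.001, -0.002, -0.002, -0.002, -0.002, -0.001, -0.001, -0.002, -0.002, -0.002, -0.002, -0.002, -0.003, -0.003, -0.004, -0.001]
y [0.294, 0.304, 0.311, 0.314, 0.316, 0.316, 0.315, 0.315, 0.314, 0.312, 0.312, 0.312, 0.311, 0.31, 0.309, 0.308, 0.307, 0.307, 0.306, 0.306, 0.305, 0.305, 0.304, 0.304, 0.304, 0.304, 0.303, 0.303, 0.303, 0.303, 0.302, 0.302, 0.302, 0.303]
arm x.59-.66 [0.6249 0.3325] [0.6263 0.2606] 128 120
tips None [0.5287 0.2501] 0 51
```

Call:
move_arm --fingers '[0.1,0.1,0.1,0.1,0.1]' --pt "0 0.12 0.12" --pt "0 0.23 0.25" --pt "0 0.3 0.38" --pt "0 0.34 0.5" --pt "0 0.35 0.6" --roll '[0,0,0,0,0]'

```text
time_s: 30.75
tcp_pos: [0.3076, 0.3134, 0.1434]
eef_rot: [-179.3, -2.6, 179.3]
contact_force: [-0.2, 0.1, -8.0]
gripper_width: 0.0196
```

```bash
python3 - <<'E'
from plan import *
x,S=pickle.load(open("kf.pkl","rb")); x,S=step(x,S,0.,5); pickle.dump((x,S),open("kf.pkl","wb"))
run([10,9,6,3,1],0,plan=False,ncap=2)
plan(.301,N=34,umax=.03,hold=(5,11,17,23,29),wy=.05,wt=.08)
E
```

```text
t 30.85 meas [(0.0361, 0.006, 0.0009, 636), (0.0207, -0.0146, 0.0003, 772)] th,om,b,v [ 0.0003 -0.0374 -0.0022  0.    ] z -0.034 sd [0.0036 0.0165 0.0015]
tcp [0.3072 0.3125 0.1431] rot [-179.16   -2.67  179.28] phi -0.0146 lamp [0.3047 0.3113 0.0578] lens [0.5117 0.3046 0.3106]
rows [6, 5, 3, 1, 0, 0, -2, -2, -2, -2, -2, 0, -1, -2, -2, -1, -1, 0, -1, -1, -1, -1, -1, 0, 0, -1, -1, 0, 0, 0, 0, -1, 0, 1]
cum units first [0.074 0.139 0.173 0.182 0.178 0.178]
th [0.012, 0.018, 0.016, 0.01, 0.006, 0.005, 0.001, -0.002, -0.004, -0.005, -0.004, 0.0, -0.001, -0.003, -0.004, -0.004, -0.003, -0.001, -0.001, -0.002, -0.003, -0.003, -0.003, -0.001, -0.002, -0.002, -0.003, -0.003, -0.003, -0.003, -0.004, -0.005, -0.005, -0.002]
y [0.317, 0.322, 0.325, 0.326, 0.326, 0.326, 0.324, 0.322, 0.319, 0.317, 0.315, 0.315, 0.314, 0.312, 0.31, 0.309, 0.308, 0.308, 0.307, 0.306, 0.305, 0.305, 0.304, 0.304, 0.304, 0.303, 0.303, 0.302, 0.302, 0.302, 0.301, 0.301, 0.301, 0.302]
```

View pics/top1.png

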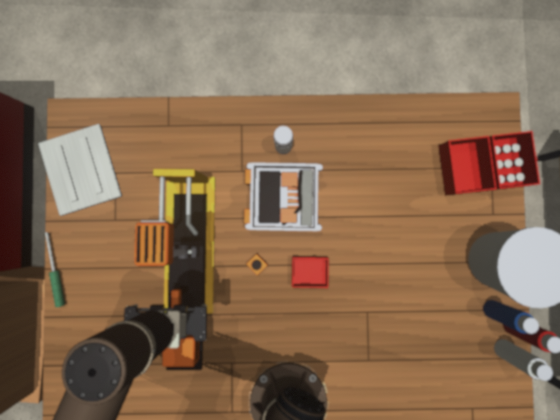

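Call:
move_arm --fingers '[0.1,0.1,0.1,0.1,0.1]' --pt "-0.2 0.05 0" --pt "-0.4 0.08 0" --pt "-0.6 0.07 0" --pt "-0.8 0.04 0" --pt "-1 0 0" --roll '[0,0,0,0,0]'

```text
time_s: 31.35
tcp_pos: [0.3879, 0.3114, 0.1396]
eef_rot: [-179.2, -2.7, 179.3]
contact_force: [-0.5, 0.1, -9.1]
gripper_width: 0.0197
```

```bash
python3 - <<'E'
from plan import *
run([4,2,-1,-2,-3],0,plan=False,ncap=2)
plan(.3,N=34,umax=.03,hold=(5,11,17,23,29),wy=.04,wt=.08)
E
```

```text
t 31.45 meas [(0.0201, 0.0068, 0.0007, 520), (0.0141, -0.0075, 0.0002, 769)] th,om,b,v [-0.0056  0.0346 -0.0023 -0.    ] z -0.025 sd [0.0036 0.0165 0.0015]
tcp [0.3888 0.3112 0.1395] rot [-179.15   -2.63  179.22] phi -0.0148 lamp [0.3863 0.31   0.0542] lens [0.5931 0.3046 0.307 ]
rows [6, 4, 2, 0, -1, 0, -2, -2, -2, -2, -1, 0, -1, -1, -1, -1, -1, 0, -1, -1, -1, -1, 0, 0, 0, 0, 0, 0, 0, 0, 0, 0, 0, 1]
cum units first [0.071 0.127 0.15  0.148 0.137 0.137]
th [0.01, 0.016, 0.013, 0.007, 0.003, 0.004, 0.0, -0.003, -0.005, -0.005, -0.004, -0.0, -0.001, -0.003, -0.003, -0.004, -0.003, -0.001, -0.001, -0.002, -0.003, -0.003, -0.003, -0.002, -0.002, -0.003, -0.003, -0.004, -0.004, -0.004, -0.005, -0.006, -0.006, -0.003]
y [0.316, 0.32, 0.322, 0.322, 0.321, 0.321, 0.319, 0.317, 0.315, 0.313, 0.311, 0.311, 0.31, 0.309, 0.307, 0.306, 0.305, 0.305, 0.305, 0.304, 0.303, 0.303, 0.302, 0.302, 0.302, 0.302, 0.301, 0.301, 0.301, 0.301, 0.3, 0.3, 0.3, 0.301]
```

Call:
move_arm --fingers '[0.1,0.1,0.1,0.1,0.1]' --pt "-0.2 0 0" --pt "-0.4 -0.03 0" --pt "-0.6 -0.07 0" --pt "-0.75 -0.11 0.05" --pt "-0.77 -0.12 0.1" --roll '[0,0,0,0,0.001]'

```text
time_s: 31.95
tcp_pos: [0.4512, 0.3002, 0.1282]
eef_rot: [-179.1, -2.6, 179.0]
contact_force: [-0.2, 0.5, -7.7]
gripper_width: 0.0193
```

```bash
python3 - <<'E'
from plan import *
run([0,-2,-3,-3,-1],0,plan=False,ncap=2)
d=cap("scene"); im=cv2.cvtColor(d["color"],cv2.COLOR_RGB2BGR); cv2.imwrite("pics/s1.png",cv2.resize(im[60:400,260:560],None,fx=1.7,fy=1.7))
W=d["W"].reshape(-1,3); C=d["color"].reshape(-1,3).astype(int); x,y,z=W.T
q=W[(x>.66)&(x<.7)&(z>.15)&(z<.2)&(y>.2)&(y<.4)]; print("post",cv2.minAreaRect((q[q[:,2]>.185][:,:2]*1000).astype(np.float32)))
E
```

```text
t 32.05 meas [(0.0105, -0.001, 0.0009, 434), (0.0019, -0.0124, 0.0005, 491)] th,om,b,v [-0.0202  0.0005 -0.002  -0.    ] z -0.214 sd [0.0036 0.0165 0.0015]
tcp [0.4496 0.2997 0.1276] rot [-179.05   -2.73  178.94] phi -0.0165 lamp [0.447  0.2983 0.0423] lens [0.6542 0.2946 0.2947]
post ((682.6486206054688, 296.6669616699219), (108.91716766357422, 21.994091033935547), 87.8569564819336)
```

View pics/s1.png

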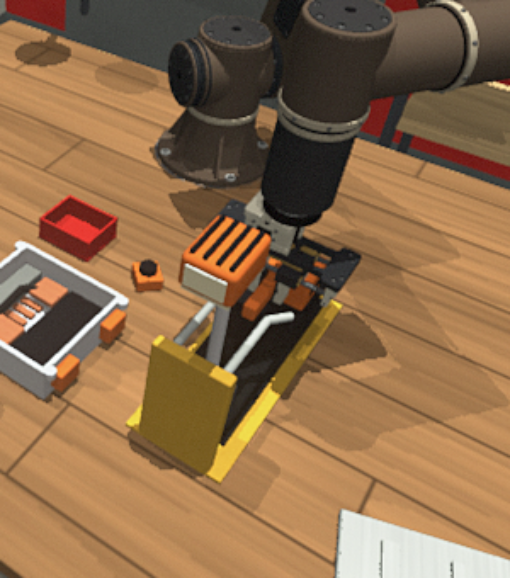

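Call:
move_arm --fingers '[0.1,0.1,0.1,0.1,0.1]' --pt "0.02 0 0.08" --pt "0.04 0.01 0.16" --pt "0.045 0.015 0.22" --pt "0.045 0.015 0.27" --pt "0.045 0.015 0.29" --roll '[0,0,0,0,0]' --newtons 25

```text
time_s: 32.6
tcp_pos: [0.4444, 0.3008, 0.1044]
eef_rot: [-179.0, -2.7, 179.0]
contact_force: [-0.1, 0.1, -8.3]
gripper_width: 0.02
```

Call:
move_arm --fingers '[0.1,0.1,0.1,0.1,0.1]' --pt "0 0 0.02" --pt "0 0 0.04" --pt "0 0 0.06" --pt "0 0 0.08" --pt "0 0 0.09" --roll '[0,0,0,0,0]'

```text
time_s: 33.1
tcp_pos: [0.4441, 0.3008, 0.0974]
eef_rot: [-179.1, -2.7, 179.0]
contact_force: [-1.7, -0.6, -4.3]
gripper_width: 0.0198
```

```bash
cat > lvl.py <<'E'
from est import *
s,B,o,phi=frame(); print(round(s["time_s"],2),np.round(s["tcp_pos"],4),np.round(s["eef_rot"],2),"F",np.round(s["contact_force"],1),"M",np.round(s["moment"],2),s["gripper_width"])
th,y0,s,phi,n=theta2("scene"); print("mast",round(th,3))
d=cap("top"); W=d["W"].reshape(-1,3); C=d["color"].reshape(-1,3).astype(int); x,y,z=W.T
for nm,a,bb,lo,hi in (("battery",-.13,-.07,.055,.1),("footfront",.09,.14,.008,.05),("handle top",-.055,.055,.1,.13)):
    P=(W-[.448,.2997,0]); m=(P[:,0]>a)&(P[:,0]<bb)&(abs(P[:,1])<(.012 if nm=="handle top" else .035))&(z>lo)&(z<hi); print(nm,m.sum(),np.median(W[m],axis=0).round(4) if m.sum() else None)
E
python3 lvl.py
```

```text
33.1 [0.4441 0.3008 0.0974] [-179.06   -2.71  179.01] F [-1.7 -0.6 -4.3] M [0.15 0.11 0.04] 0.01983534158187647
mast -0.034
battery 521 [0.3472 0.2994 0.0864]
footfront 301 [0.5631 0.2931 0.0197]
handle top 65 [0.492  0.2992 0.1189]
```

Call:
move_arm --fingers '[0.1,0.1,0.1,0.1,0.1]' --pt "-0.01 0 0.01" --pt "-0.02 0 0.025" --pt "-0.02 0 0.04" --pt "-0.02 0 0.055" --pt "-0.02 0 0.06" --roll '[0,0,0,0,0]' --newtons 15

```text
time_s: 33.7
tcp_pos: [0.4455, 0.3006, 0.0923]
eef_rot: [-179.0, -2.7, 179.0]
contact_force: [-1.9, 0.2, -6.1]
gripper_width: 0.0197
```

```bash
python3 lvl.py
```

```text
33.7 [0.4455 0.3006 0.0923] [-179.05   -2.73  179.01] F [-1.9  0.2 -6.1] M [ 0.18 -0.03  0.09] 0.019671230798013924
mast -0.108
battery 516 [0.3484 0.2994 0.0786]
footfront 304 [0.5642 0.2936 0.0177]
handle top 59 [0.4943 0.2989 0.1155]
```

Call:
move_arm --fingers '[0.1,0.1,0.1,0.1,0.1]' --pt "0 0 0.005" --pt "0 0 0.01" --pt "0 0 0.015" --pt "0 0 0.02" --pt "0 0 0.025" --roll '[0,0,0,0,0]' --newtons 10

```text
time_s: 34.3
tcp_pos: [0.4455, 0.3001, 0.0914]
eef_rot: [-179.0, -2.7, 179.0]
contact_force: [-4.9, -4.6, 9.7]
gripper_width: 0.0201
```

```bash
python3 lvl.py
```

```text
34.3 [0.4455 0.3001 0.0914] [-179.     -2.71  179.03] F [-4.9 -4.6  9.7] M [-1.94  1.44  0.09] 0.020101378449525066
mast -0.156
battery 511 [0.3482 0.2996 0.0773]
footfront 303 [0.5631 0.2934 0.0178]
handle top 59 [0.4944 0.2986 0.1144]
```

Call:
move_arm --fingers '[0.1,0.1,0.8,0.8,0.8]' --pt "0 0 -0.008" --pt "0 0 -0.015" --pt "0 0 -0.015" --pt "0 0 -0.015" --pt "0 0 -0.015" --roll '[0,0,0,0,0]'

```text
time_s: 34.9
tcp_pos: [0.4462, 0.3008, 0.0932]
eef_rot: [-179.1, -2.6, 179.1]
contact_force: [-0.4, 0.2, -0.2]
gripper_width: 0.0385
```

Call:
move_arm --fingers '[0.8,0.8,0.8,0.8,0.8]' --pt "0 0 0" --pt "0 0 0" --pt "0 0 0" --pt "0 0 0" --pt "0 0 0" --roll '[0,0,0,0,0]'

```text
time_s: 35.4
tcp_pos: [0.4462, 0.3008, 0.0932]
eef_rot: [-179.1, -2.6, 179.1]
contact_force: [0.0, -0.8, 0.4]
gripper_width: 0.0697
```

```bash
python3 lvl.py
```

```text
35.4 [0.4462 0.3008 0.0932] [-179.08   -2.63  179.06] F [ 0.  -0.8  0.4] M [ 0.06 -0.15  0.06] 0.06969177132155034
mast -0.162
battery 510 [0.3484 0.2998 0.077 ]
footfront 302 [0.5631 0.2942 0.0171]
handle top 69 [0.4915 0.2952 0.1135]
```

Free, level and the mast leaning about 0.16 rad. I'm retreating straight up.

Call:
move_arm --fingers '[0.8,0.8,0.8,0.8]' --pt "0 0 -0.2" --pt "0 0 -0.5" --pt "0 0 -0.8" --pt "0 0 -1" --roll '[0,0,0,0]'

```text
time_s: 35.9
tcp_pos: [0.4503, 0.3024, 0.1748]
eef_rot: [-179.1, -2.6, 179.1]
contact_force: [0.7, 0.4, -0.6]
gripper_width: 0.07
```

Call:
move_arm --fingers '[0.8,0.8,0.8,0.8]' --pt "0.1 0 -0.3" --pt "0.2 0 -0.7" --pt "0.2 0 -1" --pt "0.2 0 -1" --roll '[0,0,0,0]'

```text
time_s: 36.3
tcp_pos: [0.4392, 0.305, 0.2593]
eef_rot: [-179.4, -2.3, 179.1]
contact_force: [0.6, 0.3, 0.2]
gripper_width: 0.07
```

```bash
python3 - <<'E'
from h import *
s=r.get_state(); print(s["time_s"],np.round(s["tcp_pos"],3),np.round(s["contact_force"],1))
for c in ("top","scene"):
    d=cap(c); im=cv2.cvtColor(d["color"],cv2.COLOR_RGB2BGR)
    if c=="scene": cv2.imwrite("pics/s2.png",cv2.resize(im[60:400,160:560],None,fx=1.7,fy=1.7))
    W=d["W"].reshape(-1,3); x,y,z=W.T; L=(y>.24)&(y<.36)
    for nm,m in (("handle",L&(z>.108)&(z<.12)&(x>.37)&(x<.53)),("battery",L&(z>.07)&(z<.083)&(x<.41)),("post",L&(z>.183)&(z<.196)&(x>.66)&(x<.71))):
        q=W[m]; 
        if len(q)>20:
            f=cv2.fitLine(q[:,:2].astype(np.float32),cv2.DIST_HUBER,0,.01,.01).ravel(); print(c,nm,len(q),np.round(cv2.minAreaRect((q[:,:2]*1000).astype(np.float32))[0],1),"z",np.median(q[:,2]).round(4),"line deg",np.degrees(np.arctan2(f[1],f[0])).round(2))
E
```

```text
36.3 [0.439 0.305 0.259] [0.6 0.3 0.2]
top handle 123 [487.3 298.9] z 0.1142 line deg -0.06
top battery 507 [349.4 302.3] z 0.0767 line deg -71.82
top post 269 [681.6 290.9] z 0.1897 line deg 87.34
scene battery 145 [350.1 333.7] z 0.077 line deg 3.19
scene post 486 [682.5 296.5] z 0.1901 line deg 88.79
```

View pics/s2.png

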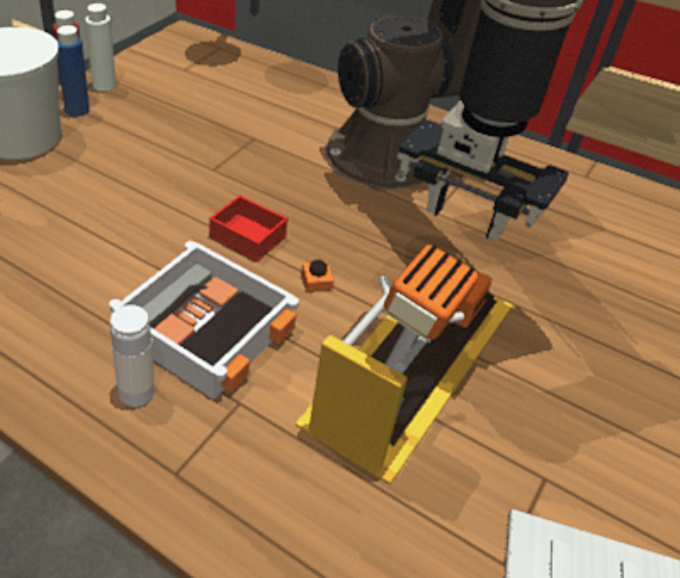

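The picture shows the lamp standing in the parking stand. The mast tube at about (405,345) is between the fork arms and leans on one of them. The gripper is clear above at (480,190), and the spray can, bin and cap are where they were. I'm handing in.

```bash
python3 -c "
from plant import r
print(r.close_job())"
```

```text
the job is handed in; nothing more can be done
None
```

The lamp was lifted by its handle, held over the housing, parked in the stand and released, and I handed the job in at about 36 s of the 72 s allowed.

**Bringing the mast up:** The arm cannot tilt the foot, so I swung the mast up with a fast sideways reversal. I then balanced it with small sideways moves guided by the cameras.

**Hold over the housing:** This ran from about 18.5 s to 25.9 s. The mast stayed within about 0.03 rad of vertical at every reading. The lens was within about 14 mm of the housing centre at most readings. The largest error was about 25 mm, for one reading at 21.3 s. I put the housing centre at (0.621, 0.007), with a few millimetres of doubt in y because of its clamps and corner pieces.

**Parking:** The mast went into the fork standing upright from the open end. The lamp was then set down and released.

**Last checks:**
- **Seating:** The battery top was at 77 mm and the foot front at 17 mm, which means level on the plate.
- **Position:** By the battery's position (good to a few mm), the lamp is about 1–2 mm from its parked place along the stand. The sideways error is a few millimetres at most.
- **Mast:** It leaned about 0.16 rad on one fork arm.
- **Clear of the robot:** The gripper was open, clear above the lamp, with no contact force. The spray can, bin, cap and housing looked unmoved.

**What was less good:**
- **Tool tilt:** The tool drifted about 2.7° nose-down under load, so the foot's front edge touched first. The lamp turned level in the loosened grip, with about 18 N pressing on the plate at the most.
- **Squareness:** I confirmed this only to about 1–2°. The stand read about -1°, the released tool about -0.9° and the handle line -0.1°. Two of the final fits, the battery seen from the scene camera and the handle centre, were partly hidden, so I ignored them.

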